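Knock the glass billets out of the twin mould and cover the pan

ROBOT

A 6-joint arm with a two-finger parallel gripper is mounted at the origin on the work surface. World frame = base frame: x ahead of the robot, y to its left, z up, the work surface at z = 0. Lengths are in m, angles in rad, forces in N, time in s.
With the tool pointing down it reaches from about 0.35 to 0.975 m from the base axis. Payload 4.9 kg.
Tool frame: the origin (TCP) lies at the very end of the fingers, on their centre line; the grasp point (between the pads) lies 19 mm behind it; z points along the fingers, y is the line along which they close (so a half turn about z gives the same grasp; the last joint's range is limited). The gripper opens to 85 mm and grips with 20 to 120 N. Pads are 22 mm wide; open, the fingers measure 114 mm over their backs; the gripper's body (76 mm by 85 mm) begins 54 mm behind the grasp point. The pads swing forward as they close: fully open they stand 13 mm farther back than shut.
Start: joints at [-1.396, 0.053, 1.613, -0, 1.476, -0.119], TCP at [0.181, -0.598, 0.231] pointing down, gripper open.
Joint ranges: [-3.01, 3.01], [-1.01, 2.22], [0.06, 2.58], [-1.02, 4.17], [0.09, 2.62], [-3.14, 3.14]. Speed limits (rad/s): [2.57, 2.57, 3.14, 3.14, 3.14, 3.14].

INTERFACE

Orientations are given as a rotation vector (axis times angle).
In Python, from station import ctrl, imaging gives the robot as it stands.
- The arm moves only by the tool play_rows, never from a script. Its argument "series" is a list of rows, each a list of 3 entries, a list of its own where there are three numbers: the opening, from 0 (shut) to 1 (fully open), then the shift along the tool's x, y, z each as a share of 0.05 m, from -1 to 1, then the turn, a rotation vector about the tool's x, y, z each as a share of 8 degrees, from -1 to 1. In form: [[grip, [dx, dy, dz], [ax, ay, az]], ...]. A call has 1 to 8 rows; each row shifts and turns the commanded pose from where the row before left it, along the tool's axes as they then stand; what a row does not reach is not made up. A row lasts 1/8 s, in which the tool goes at most 62.5 mm and 10.7 degrees, less where a joint would pass 70% of its speed; a pose out of reach is approached as far as the arm can. A call with a number of a shift or a turn outside -1 to 1 is refused whole. A call with a gripper value outside its range is refused whole. The fingers move at their own pace and stop on an object; "force" is the grip in N (left out, the last holds). Time passes only in rows, so rows that do not move let the fingers close. It gives the time, the measured TCP pose, the force, the opening and the grip force at its end, in the units of the state.
- ctrl.get_obs(): the state, without advancing time (a new reading comes with each control period).
- imaging.get_image(name): name is "side" or "top" or "wrist"; returns a dict with "color" (480x640x3 uint8, blue, green, red), "fx", "fy", "cx", "cy" (pixels), "D" ([k1, k2, p1, p2, k3] as OpenCV has them; the pictures are not rectified), "extrinsics" (4x4, takes a point from world to camera coordinates); the wrist camera has in their place "hand_eye" (4x4, takes a point from camera to tool coordinates, whose origin is the TCP and whose axes are the flange's). Camera axes: x right, y down, z forward; pixel columns grow to the right and rows downward; lengths in m; the calibration is good to about 2 mm. A picture is of the moment at which its call begins: read the wrist's pose just before it. There is no depth.
- ctrl.finish_job(): hands the job in; it is judged then, once.
The state is a dict: "t": time; "q": joint angles; "dq": joint speeds; "effort": joint torques, N m; "tool_pos": TCP position; "tool_rot": TCP orientation; "contact_force": force on the tool from outside, world axes, zero at the start; "wrist_torque": the same for the moment, N m; "opening": finger opening in m; "grip_force": force on a finger pad.
Only numpy, scipy, OpenCV 4.12 (cv2) and the standard library are available. Lean on these libraries where they do the work, as an engineer would, in place of code of your own. Each camera call takes 0.05 s, during which the arm holds its last target. There are 200 camera calls.

TASK

Swing the twin tube mould fully upright, push the ramrod down each tube that holds a blue billet so that the wedged billet drops into its cell of the catch pan below, then stand the ramrod back in its red stand and lay the mould back fully to its rest. Draw the pan along the table by its handle, out from under the mould to its front and well clear of it, with the billets in it, and cover it with all of the loose tan boards, laid flat one on another in one square pile over the pan, edges in line with it. Leave the shears, the blue-lidded tin and the wooden paddle alone.

Things in the scene. Friction and masses are not known exactly. Their poses are not given: they have to be found in the camera images.
- mould_stand: fixed grey trunnion stand, origin on the table midway between its two posts; local -x is its front, local y runs along the trunnion axle, 130 mm above the table straight over the origin. Posts 34 x 12 mm at local y = +-82 mm, 150 mm high, on feet 170 x 30 x 12 mm along local x; a tie bar (top at 28 mm) joins the feet at local x = +70 mm
- mould (a joint): hinge of the twin mould about the axle (rad): 0 = laid back, mouths leaning 0.9 rad from vertical away from the stand's front (to its local +x); 0.9 = upright, at its stop. Balanced, with a stiff hinge (about 0.35 N m); it stays where it is left
- bar (a point): middle of the mould's handle bar, round, 12 mm across, 124 mm long, parallel to the axle and 82 mm from it: nearly straight above the axle when laid back; when upright 70 mm in front of it and 42 mm higher. The arms that carry it are 56 mm each side of the middle; there is room for fingers before and behind it
- mouth1 (a point): centre of the mouth (upper end) of tube 1, at local y = -26 mm of the stand. The mould is two parallel dark steel square tubes, each 100 mm long, 36 mm square inside, walls 4 mm, open at both ends, middles on the axle; upright, the mouths are 180 mm and the lower ends 80 mm above the table
- mouth2 (a point): centre of the mouth of tube 2, at local y = +26 mm of the stand
- billet1: blue cast-glass billet 32 x 32 x 50 mm, 130 g, origin at its centre, long axis z; wedged in tube 1, 4 mm above its lower end, gripped there by a spring shoe in the front wall; it takes some 5 to 15 N to move and drops free once pushed down about 45 mm, when its top is near the tube's lower end. May be absent
- billet2: the same in tube 2. May be absent (at least one of the two is there)
- pan: loose aluminium catch pan, about 0.55 kg, standing under the mould; origin at the centre of its underside; box 66 mm (its x) x 108 mm (its y) x 68 mm high, walls 4 mm, one divider making two cells side by side along y, each 58 x 48 mm inside; a straight handle sticks out 168 mm from the origin towards its -x, which is at the stand's front
- pan_handle (a point): middle of the wooden grip of the pan's handle, 147 mm from the pan's centre towards its -x, 37 mm above the table; the grip is 46 mm long, 18 mm wide and 18 mm high, on a straight bar 14 mm square
- cell1 (a point): centre of the floor of the pan's cell under tube 1 (floor 4 mm thick)
- cell2 (a point): centre of the floor of the pan's cell under tube 2
- pan_rim (a point): centre of the pan's open top, 68 mm above its underside
- ramrod: loose ramrod standing in its stand, 160 g; origin at the centre of its foot, z up along it. Aluminium rod 20 mm across and 130 mm long, above it a square wooden handle 24 x 24 mm and 60 mm long (130 to 190 mm above the foot), faces along its x and y
- rod_stand: fixed red stand of the ramrod, origin at the centre of its underside: a block 45 x 45 x 70 mm on a 90 x 90 x 4 mm base plate, with a 25 mm square well open at the top
- well (a point): centre of the floor of the stand's well, 10 mm above the table; the well is 60 mm deep; the ramrod's foot rests on it
- board1: loose tan vermiculite board 66 mm (x) x 114 mm (y) x 18 mm, about 110 g, origin at its centre, lying on the table, either face up. May be absent (three or four of them are there)
- board2: loose tan vermiculite board 66 mm (x) x 114 mm (y) x 18 mm, about 110 g, origin at its centre, lying on the table, either face up. May be absent (three or four of them are there)
- board3: loose tan vermiculite board 66 mm (x) x 114 mm (y) x 18 mm, about 110 g, origin at its centre, lying on the table, either face up. May be absent (three or four of them are there)
- board4: loose tan vermiculite board 66 mm (x) x 114 mm (y) x 18 mm, about 110 g, origin at its centre, lying on the table, either face up. May be absent (three or four of them are there)
- shears: loose steel shears lying on the table, about 190 mm long; leave alone
- colour_tin: loose closed square tin with blue lid, 100 x 100 x 46 mm; leave alone
- paddle: loose wooden paddle lying on the table, blade 120 x 75 x 14 mm with a 120 mm handle; leave alone
Mind the look-alikes: they are no part of the job. What is shaped like the pan but green or orange is not meant.

How it is judged:
By the outcome, as a careful person would: the job done as asked, in the order asked, and still so for the second after the job is handed in, with the robot touching nothing.
Of board1, board2, board3, board4 only 3 to 4 are there at a start; the rules pass over those that are not, and their reading is None.
Of billet1, billet2 only 1 to 2 are there at a start; the rules pass over those that are not, and their reading is None.
At some moment in a run one of board1, board2 may be knocked a few centimetres aside while the robot is not near it.
It also fails if it takes over 208 s, if anything falls off the work surface, if the arm or the gripper's body presses on something with over 40 N, if the wrist force passes 120 N, or if a joint passes its speed limit or range.

## Working session

There is one attempt and no reset: what is moved stays moved. The work goes in short steps, Python scripts to look and compute and a tool call to move; the robot and the scene stay as the last step left them, time stands still between calls to the robot, and variables do not carry over. Pictures are saved under pics/ and viewed, at most 14 in all, crops included, and the job is handed in when it is done.

Besides the shell and the picture viewer there is one more tool, called after ">>>" by a JSON object that holds its "fn" and its "kwargs". play_rows: Moves the arm, as the interface text tells. Shift numbers are shares of 0.05 m and turn numbers shares of 8 degrees, none past 1 either way. Its arguments: {"type":"object","properties":{"series":{"type":"array"},"force":{"type":"number"}},"required":["series"]}

```bash
ls; mkdir -p pics
cat > h.py <<'E'
import numpy as np, cv2
from scipy.spatial.transform import Rotation as R
from station import ctrl, imaging
def grab(n):
    o=ctrl.get_obs(); im=imaging.get_image(n)
    if n=="wrist":
        T=np.eye(4);T[:3,:3]=R.from_rotvec(o["tool_rot"]).as_matrix();T[:3,3]=o["tool_pos"]
        im["c2w"]=T@np.array(im["hand_eye"])
    else: im["c2w"]=np.linalg.inv(np.array(im["extrinsics"]))
    im["K"]=np.array([[im["fx"],0,im["cx"]],[0,im["fy"],im["cy"]],[0,0,1.]])
    return im
def ray(im,px):
    p=cv2.undistortPoints(np.array(px,float).reshape(-1,1,2),im["K"],np.array(im["D"],float)).reshape(-1,2)
    d=np.c_[p,np.ones(len(p))]@im["c2w"][:3,:3].T
    return im["c2w"][:3,3],d
def plane(im,px,z):
    o,d=ray(im,px); return o+d*((z-o[2])/d[:,2])[:,None]
def proj(im,P):
    w2c=np.linalg.inv(im["c2w"])
    return cv2.projectPoints(np.array(P,float).reshape(-1,1,3),cv2.Rodrigues(w2c[:3,:3])[0],w2c[:3,3],im["K"],np.array(im["D"],float))[0].reshape(-1,2)
def tri(a,pa,b,pb):
    o1,d1=ray(a,[pa]);o2,d2=ray(b,[pb]);A=np.c_[d1[0],-d2[0]]
    s=np.linalg.lstsq(A,o2-o1,rcond=None)[0];p=o1+s[0]*d1[0];q=o2+s[1]*d2[0];return (p+q)/2,np.linalg.norm(p-q)
def delta(pos,rv=None):
    """print tool-axis shift (m) and turn (deg) from current measured pose"""
    o=ctrl.get_obs();M=R.from_rotvec(o["tool_rot"])
    s=M.inv().apply(np.array(pos)-o["tool_pos"])
    t=np.zeros(3) if rv is None else np.degrees((M.inv()*R.from_rotvec(rv)).as_rotvec())
    print("shift/0.05",np.round(s/0.05,2),"turn/8deg",np.round(t/8,2))
E
python3 - <<'E'
from h import *
import pickle
for n in("top","side","wrist"):
    im=grab(n);cv2.imwrite(f"pics/{n}0.png",im["color"]);pickle.dump(im,open(f"{n}0.pkl","wb"));print(n,im["fx"],im["c2w"].round(3).tolist())
o=ctrl.get_obs();print({k:np.round(v,3).tolist() for k,v in o.items()})
print(R.from_rotvec(o["tool_rot"]).as_matrix().round(3))
E
```

```text
pics
top 458.08699470264844 [[-0.028, -0.994, 0.107, 0.354], [-0.999, 0.029, 0.015, 0.088], [-0.018, -0.107, -0.994, 1.357], [0.0, 0.0, 0.0, 1.0]]
side 505.2821312088387 [[-0.994, -0.088, 0.069, 0.396], [-0.111, 0.707, -0.698, 1.008], [0.013, -0.701, -0.713, 1.097], [0.0, 0.0, 0.0, 1.0]]
wrist 414.33388957541507 [[0.289, -0.909, -0.301, 0.259], [-0.957, -0.276, -0.089, -0.575], [-0.002, 0.314, -0.95, 0.372], [0.0, 0.0, 0.0, 1.0]]
{'t': 0.15, 'q': [-1.396, 0.053, 1.614, -0.0, 1.476, -0.119], 'dq': [0.0, -0.001, -0.005, -0.002, 0.0, 0.001], 'effort': [0.001, -39.424, -37.072, -0.0, 0.005, 0.0], 'tool_pos': [0.181, -0.598, 0.23], 'tool_rot': [-3.106, -0.46, 0.0], 'contact_force': [-0.559, -0.235, -0.439], 'wrist_torque': [0.01, 0.033, 0.03], 'grip_force': 0.0, 'opening': 0.085}
[[ 0.957  0.29  -0.   ]
 [ 0.29  -0.957  0.002]
 [ 0.    -0.002 -1.   ]]
```

View pics/top0.png

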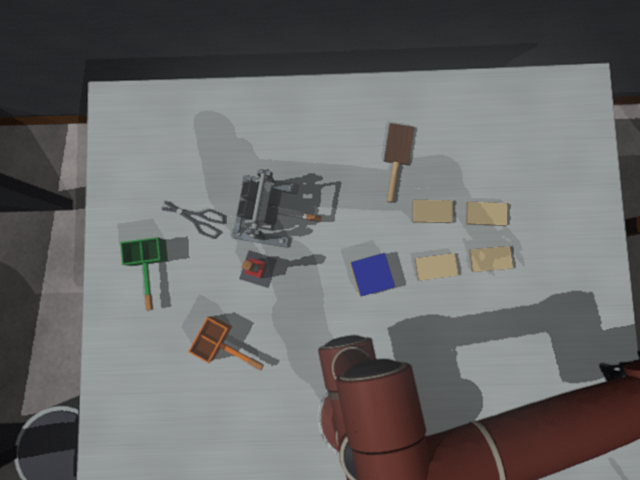

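View pics/side0.png

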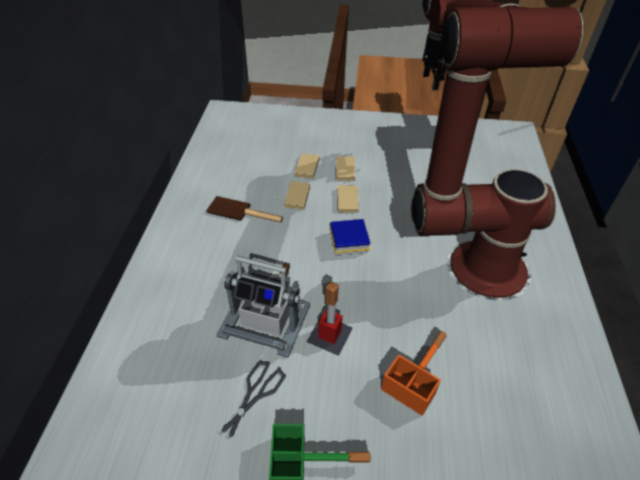

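Top: mould stand (262,205) with its front to the right, aluminium pan's grip (313,217), ramrod stand (255,267), tin (372,274), and four boards at (433,211), (487,213), (437,265), (491,258). Look-alikes are the green pan (142,252) and the orange pan (210,340), neither meant. The paddle is at (397,160) and the shears at (200,218).

Run:
```python
import cv2,numpy as np
t=cv2.imread("pics/top0.png")[155:305,215:355];s=cv2.imread("pics/side0.png")[245:365,205:365]
a=cv2.resize(t,(560,600),interpolation=cv2.INTER_CUBIC)
a=a[:, :400*1]
b=cv2.resize(s,(800,600),interpolation=cv2.INTER_CUBIC)
cv2.imwrite("pics/c1.png",cv2.resize(t,(560,600),interpolation=cv2.INTER_CUBIC));cv2.imwrite("pics/c2.png",b)
```

```text
(no output)
```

View pics/c1.png

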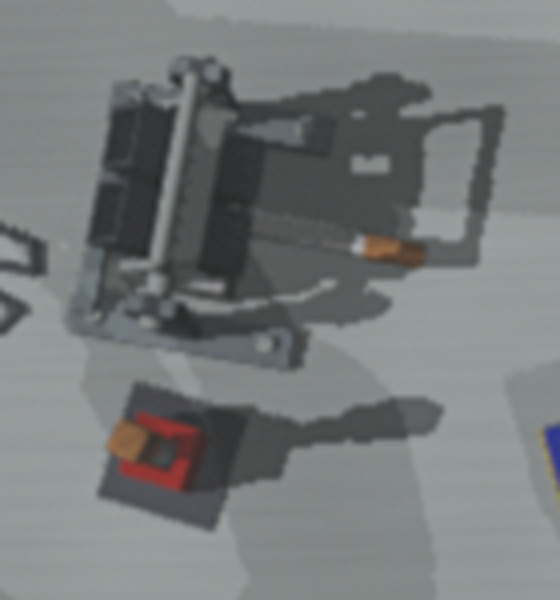

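View pics/c2.png

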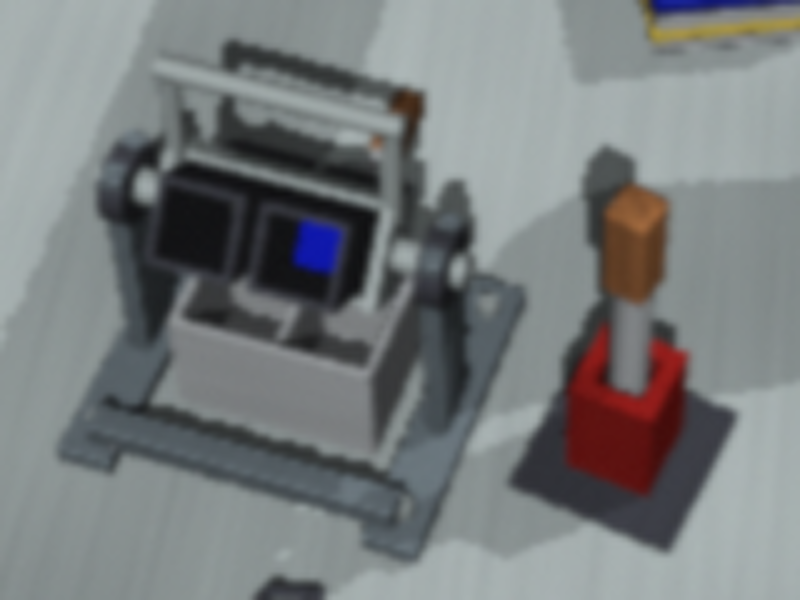

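The crops confirm the choice: the grey pan under the stand, a blue billet in tube 2 (the near-robot tube, side px ~(268,294)), and tube 1 looking empty. I'll now measure these.

Run:
```python
from h import *
import pickle
T=pickle.load(open("top0.pkl","rb"));S=pickle.load(open("side0.pkl","rb"))
t=lambda x,y:(215+x/4,155+y/4); s=lambda x,y:(205+x/5,245+y/5)
print("bar far",tri(T,t(190,72),S,s(158,68)),"near",tri(T,t(157,288),S,s(403,118)))
b=plane(T,[t(190,72),t(157,288)],.211);print("bar@.211",b.round(4),np.linalg.norm(b[0]-b[1]))
print("grip ends",plane(T,[t(362,244),t(424,253)],.046).round(4), plane(S,[s(407,100)],.037))
print("near foot corners (front)",plane(T,[t(293,368),t(305,333),t(70,328)],.012).round(4),"back S",plane(S,[s(62,455),s(112,468),s(362,545),s(415,558),s(523,297)],.012).round(4))
print("plate top",plane(T,[t(138,383),t(243,408),t(215,530),t(100,497)],.004).round(4), "side",plane(S,[s(510,485),s(668,550),s(735,413)],.004).round(4))
print("rod handle top",tri(T,t(127,440),S,s(637,200)))
print("pan top back corners",plane(S,[s(170,320),s(378,375)],.068).round(4))
for nm,im in(("T",T),("S",S)):
    hsv=cv2.cvtColor(im["color"],cv2.COLOR_BGR2HSV)
    m=cv2.inRange(hsv,(12,50,110),(28,170,255))
    for c in cv2.findContours(m,cv2.RETR_EXTERNAL,cv2.CHAIN_APPROX_NONE)[0]:
        if 200<cv2.contourArea(c)<2500:
            r=cv2.minAreaRect(c); P=plane(im,cv2.boxPoints(r),.018)
            e=P[1]-P[0],P[2]-P[1]; l=[np.linalg.norm(v) for v in e]; v=e[int(l[1]>l[0])]
            print(nm,np.round(r[0],1),P.mean(0).round(4),np.round(l,3),"long axis deg",round(np.degrees(np.arctan2(v[1],v[0]))%180,1))
    m=cv2.inRange(hsv,(0,160,90),(4,255,255));
```

```text
bar far (array([0.66366088, 0.23460958, 0.20936113]), np.float64(0.0004874760045929481)) near (array([0.5334728 , 0.2573386 , 0.21516327]), np.float64(0.019195762801681362))
bar@.211 [[0.6635 0.2344 0.211 ]
 [0.5244 0.2576 0.211 ]] 0.14099372184891565
grip ends [[0.5766 0.1326 0.046 ]
 [0.5687 0.0879 0.046 ]] [[0.57287579 0.09115247 0.037     ]]
near foot corners (front) [[0.4913 0.1871 0.012 ]
 [0.517  0.1777 0.012 ]
 [0.526  0.3519 0.012 ]] back S [[0.7122 0.3249 0.012 ]
 [0.6855 0.3294 0.012 ]
 [0.5541 0.3581 0.012 ]
 [0.5273 0.3621 0.012 ]
 [0.4943 0.1996 0.012 ]]
plate top [[0.4843 0.3032 0.004 ]
 [0.4634 0.2255 0.004 ]
 [0.3739 0.2477 0.004 ]
 [0.4006 0.3323 0.004 ]] side [[0.4872 0.3106 0.004 ]
 [0.4052 0.3382 0.004 ]
 [0.3775 0.2539 0.004 ]]
rod handle top (array([0.43088059, 0.27945474, 0.20032925]), np.float64(0.003087945057544896))
pan top back corners [[0.6624 0.2765 0.068 ]
 [0.554  0.2969 0.068 ]]
T [436.2 266.3] [ 0.4216 -0.2425  0.018 ] [0.117 0.064] long axis deg 96.5
T [490.9 258.6] [ 0.4398 -0.4009  0.018 ] [0.119 0.064] long axis deg 93.6
T [486.5 213. ] [ 0.5737 -0.3974  0.018 ] [0.066 0.116] long axis deg 84.8
T [432.4 210.7] [ 0.5856 -0.2406  0.018 ] [0.065 0.115] long axis deg 86.4
S [347.5 198.5] [ 0.4242 -0.2339  0.018 ] [0.07  0.123] long axis deg 93.2
S [296.8 194.7] [ 0.5896 -0.2326  0.018 ] [0.14  0.071] long axis deg 88.2
S [345.  167.5] [ 0.4443 -0.3953  0.018 ] [0.064 0.129] long axis deg 93.5
S [306.4 165.3] [ 0.5783 -0.391   0.018 ] [0.145 0.072] long axis deg 86.5
```

Measured: stand centre ≈(0.600,0.257) with its local +x at ≈79.4°, rod stand ≈(0.431,0.279) with yaw ≈73°, and four boards. Tan, aluminium and red are all told apart from the look-alikes. First move: raise the arm and turn the tool heading.

>>> {"fn": "play_rows", "kwargs": {"series": [[1,[0,0,-1],[0,0,0]],[1,[0,0,-1],[0,0,0]],[1,[0,0,-1],[0,0,0]],[1,[0,0,0],[0,0,-1]],[1,[0,0,0],[0,0,-1]],[1,[0,0,0],[0,0,-1]],[1,[0,0,0],[0,0,-1]],[1,[0,0,0],[0,0,-1]]]}}

```text
t: 1.15
tool_pos: [0.181, -0.598, 0.3808]
tool_rot: [-2.759, -1.501, -0.0]
contact_force: [-0.1, -0.3, 0.1]
opening: 0.0855
grip_force: 0.0
```

>>> {"fn": "play_rows", "kwargs": {"series": [[1,[0,0,0],[0,0,-1]],[1,[0,0,0],[0,0,-1]],[1,[0,0,0],[0,0,-1]],[1,[0,0,0],[0,0,-1]],[1,[0,0,0],[0,0,-1]],[1,[0,0,0],[0,0,-1]],[1,[0,0,0],[0,0,-1]],[1,[0,0,0],[0,0,-1]]]}}

```text
t: 2.15
tool_pos: [0.181, -0.5981, 0.3807]
tool_rot: [-1.544, -2.735, -0.001]
contact_force: [-0.7, 0.4, 0.6]
opening: 0.0847
grip_force: 0.0
```

>>> {"fn": "play_rows", "kwargs": {"series": [[1,[0,0,0],[0,0,-1]],[1,[0,0,0],[0,0,-1]],[1,[0,0,0],[0,0,-1]],[1,[0,0,0],[0,0,-1]],[1,[0,0,0],[0,0,-1]],[1,[0,0,0],[0,0,-1]],[1,[0,0,0],[0,0,0]]]}}

```text
t: 3.02
tool_pos: [0.181, -0.5981, 0.3808]
tool_rot: [-0.308, -3.126, -0.001]
contact_force: [0.3, 1.2, -0.5]
opening: 0.0854
grip_force: 0.0
```

```bash
cat >> h.py <<'E'
def down(a): # rotvec of tool pointing down, x axis at heading a deg
    a=np.radians(a);x=np.array([np.cos(a),np.sin(a),0]);z=np.array([0,0,-1.]);return R.from_matrix(np.c_[x,np.cross(z,x),z]).as_rotvec()
def st():
    o=ctrl.get_obs();M=R.from_rotvec(o["tool_rot"]).as_matrix()
    print("t",round(o["t"],2),"pos",np.round(o["tool_pos"],4),"head",round(np.degrees(np.arctan2(M[1,0],M[0,0])),2),"z",M[:,2].round(3),"F",np.round(o["contact_force"],1),"op",round(o["opening"],4),"gf",round(o["grip_force"],1))
E
python3 - <<'E'
from h import *
st(); delta([.55,.22,.38],down(169.4))
E
```

```text
t 3.02 pos [ 0.181  -0.5981  0.3808] head 168.74 z [-0.     0.001 -1.   ] F [ 0.3  1.2 -0.5] op 0.0854 gf 0.0
shift/0.05 [-4.04 17.49  0.03] turn/8deg [ 0.01 -0.   -0.08]
```

>>> {"fn": "play_rows", "kwargs": {"series": [[1,[0,0,0],[0,0,-0.08]],[1,[-0.22,0.97,0],[0,0,0]],[1,[-0.22,0.97,0],[0,0,0]],[1,[-0.22,0.97,0],[0,0,0]],[1,[-0.22,0.97,0],[0,0,0]],[1,[-0.22,0.97,0],[0,0,0]],[1,[-0.22,0.97,0],[0,0,0]],[1,[-0.22,0.97,0],[0,0,0]]]}}

```text
t: 4.03
tool_pos: [0.319, -0.277, 0.3814]
tool_rot: [0.291, 3.128, -0.001]
contact_force: [-0.5, -0.0, 0.1]
opening: 0.0856
grip_force: 0.0
```

>>> {"fn": "play_rows", "kwargs": {"series": [[1,[-0.22,0.97,0],[0,0,0]],[1,[-0.22,0.97,0],[0,0,0]],[1,[-0.22,0.97,0],[0,0,0]],[1,[-0.22,0.97,0],[0,0,0]],[1,[-0.22,0.97,0],[0,0,0]],[1,[-0.22,0.97,0],[0,0,0]],[1,[-0.22,0.97,0],[0,0,0]],[1,[-0.22,0.97,0],[0,0,0]]]}}

```text
t: 5.03
tool_pos: [0.4765, 0.0886, 0.3815]
tool_rot: [0.289, 3.127, -0.0]
contact_force: [-0.2, 0.2, 0.9]
opening: 0.0856
grip_force: 0.0
```

>>> {"fn": "play_rows", "kwargs": {"series": [[1,[-0.22,0.97,0],[0,0,0]],[1,[-0.22,0.97,0],[0,0,0]],[1,[-0.22,0.97,0],[0,0,0]],[1,[0,0,0],[0,0,0]],[1,[0,0,0],[0,0,0]]]}}

```text
t: 5.65
tool_pos: [0.535, 0.2237, 0.3812]
tool_rot: [-0.289, -3.128, 0.001]
contact_force: [0.1, -0.7, 0.0]
opening: 0.0854
grip_force: 0.0
```

Run:
```python
from h import *
import pickle
st();im=grab("wrist");pickle.dump(im,open("w1.pkl","wb"));cv2.imwrite("pics/w1.png",im["color"])
```

```text
t 5.65 pos [0.535  0.2237 0.3812] head 169.45 z [-0. -0. -1.] F [ 0.1 -0.7  0. ] op 0.0854 gf 0.0
```

View pics/w1.png

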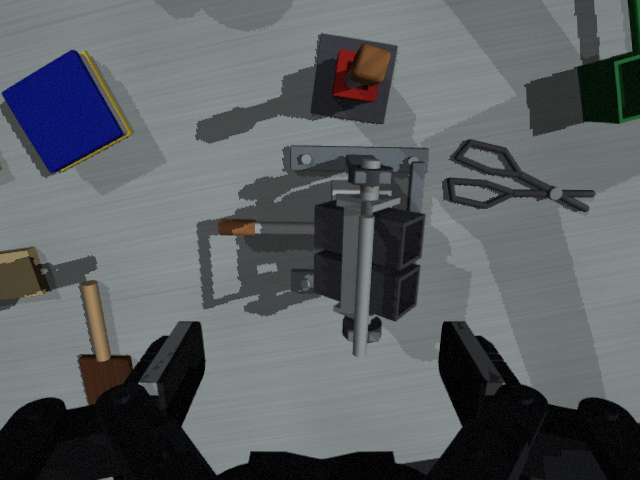

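Wrist view: bar from (368,205) to (360,355), near foot corners (292,146)–(428,149), pan grip (219–260,228), rod-stand plate corners (320,35), (397,46), (386,123), (312,113), and ramrod handle top ≈(374,60).

```bash
python3 - <<'E'
from h import *
import pickle
W=pickle.load(open("w1.pkl","rb"))
b=plane(W,[(368,205),(360,355)],.211);print("bar",b.round(4),np.degrees(np.arctan2(*(b[0]-b[1])[[1,0]])))
f=plane(W,[(291,146),(428,149),(428,173)],.012);print("foot",f.round(4),np.linalg.norm(f[1]-f[0]),np.degrees(np.arctan2(*(f[1]-f[0])[[1,0]])))
fm=(f[0]+f[1])/2; 
for th in (79.4,np.degrees(np.arctan2(*(f[1]-f[0])[[1,0]]))):
    c,s=np.cos(np.radians(th)),np.sin(np.radians(th)); ex=np.array([c,s]);ey=np.array([-s,c])
    print("stand from foot",fm[:2]-.097*ey)
    print("stand from bar far end",b[1][:2]+.062*ey+.0106*ex, "bar mid",b[1][:2]+.062*ey)
    g=plane(W,[(219,227),(260,228)],.046); print("grip",g.round(4),"pan from grip",g.mean(0)[:2]+.147*ex)
p=plane(W,[(320,34),(398,45),(387,124),(311,113)],.004);print("plate",p.round(4),"c",p.mean(0))
h=cv2.cvtColor(W["color"],cv2.COLOR_BGR2HSV)
m=cv2.inRange(h,(0,180,80),(4,255,255));m[:, :300]=0;m[140:]=0
print("red",cv2.minAreaRect(cv2.findNonZero(m)))
r=cv2.boxPoints(cv2.minAreaRect(cv2.findNonZero(m)));q=plane(W,r,.07);print(q.round(4),q.mean(0))
print("handletop",plane(W,[(374,60)],.2),proj(W,[[.431,.279,.2],[.431,.279,.14]]))
m=cv2.inRange(h,(5,80,60),(16,255,255));m[:, :300]=0;m[140:]=0
hb=cv2.findNonZero(m);print("handle",cv2.minAreaRect(hb),cv2.boundingRect(hb))
E
python3 -c "
import cv2
i=cv2.imread('pics/w1.png');cv2.imwrite('pics/w1c.png',cv2.resize(i[20:180,270:470],(800,640),interpolation=cv2.INTER_CUBIC)[:600])"
```

```text
bar [[0.5347 0.2606 0.211 ]
 [0.6664 0.2339 0.211 ]] 168.54646777003953
foot [[0.4951 0.1941 0.012 ]
 [0.5288 0.3572 0.012 ]
 [0.5579 0.354  0.012 ]] 0.1665072649342797 78.3446371670879
stand from foot [0.60728082 0.25777553]
stand from bar far end [0.60742293 0.25575507] bar mid [0.60547304 0.24533596]
grip [[0.5699 0.0923 0.046 ]
 [0.5802 0.1406 0.046 ]] pan from grip [0.6020547 0.2609799]
stand from foot [0.606936   0.25602245]
stand from bar far end [0.6078349  0.25683792] bar mid [0.60569345 0.24645648]
grip [[0.5699 0.0923 0.046 ]
 [0.5802 0.1406 0.046 ]] pan from grip [0.60471143 0.26045734]
plate [[0.3778 0.2517 0.004 ]
 [0.4054 0.3382 0.004 ]
 [0.4912 0.3131 0.004 ]
 [0.4619 0.225  0.004 ]] c [0.43409025 0.28200564 0.004     ]
red ((356.9700012207031, 75.20999145507812), (42.992095947265625, 46.81047439575195), 8.130102157592773)
[[0.4479 0.2519 0.07  ]
 [0.4051 0.2663 0.07  ]
 [0.4185 0.3078 0.07  ]
 [0.4619 0.2944 0.07  ]] [0.43335043 0.2800907  0.07      ]
handletop [[0.43174523 0.28200353 0.2       ]] [[369.75108426  59.7051691 ]
 [361.98213596  67.14524382]]
handle ((366.34130859375, 71.60543060302734), (36.42790222167969, 58.931148529052734), 34.01934814453125) (335, 44, 56, 43)
```

View pics/w1c.png

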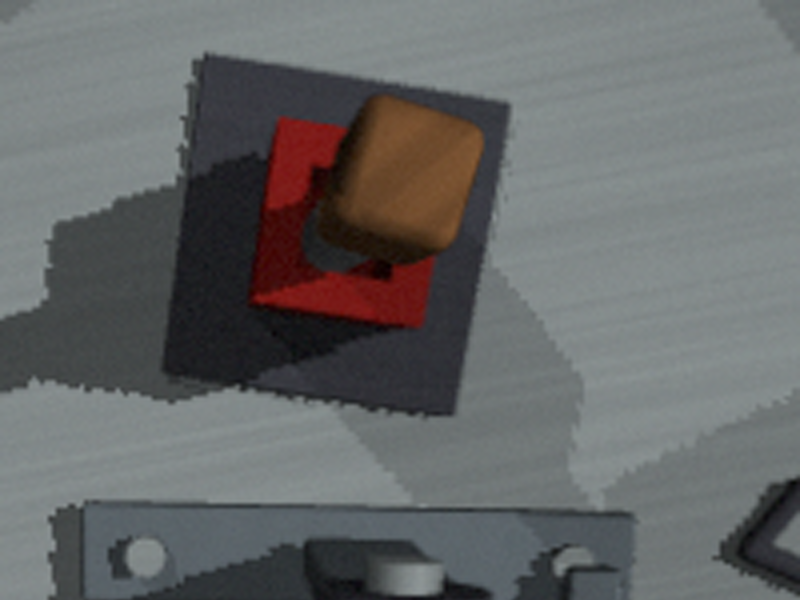

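Run:
```python
from h import *
delta([.6055,.2455,.191],down(168.6))
```

```text
shift/0.05 [-1.3   0.7   3.81] turn/8deg [-0.   0.   0.1]
```

>>> {"fn": "play_rows", "kwargs": {"series": [[0.5,[0,0,0],[0,0,0.1]],[0.5,[-0.65,0.35,0],[0,0,0]],[0.5,[-0.65,0.35,0],[0,0,0]],[0.5,[0,0,1],[0,0,0]],[0.5,[0,0,1],[0,0,0]],[0.5,[0,0,0.8],[0,0,0]],[0.5,[0,0,0.5],[0,0,0]],[0.5,[0,0,0.5],[0,0,0]]], "force": 20}}

```text
t: 6.7
tool_pos: [0.6056, 0.2444, 0.1906]
tool_rot: [0.313, 3.126, -0.0]
contact_force: [0.7, 0.9, -0.4]
opening: 0.0426
grip_force: 0.0
```

>>> {"fn": "play_rows", "kwargs": {"series": [[0.3,[0,0,0],[0,0,0]],[0.3,[0,0,0],[0,0,0]],[0.3,[0,0,0],[0,0,0]]]}}

```text
t: 7.08
tool_pos: [0.6067, 0.2455, 0.1935]
tool_rot: [0.31, 3.123, 0.002]
contact_force: [0.3, -0.7, -0.2]
opening: 0.0257
grip_force: 0.0
```

Run:
```python
from h import *
import pickle
st();im=grab("wrist");s=grab("side");cv2.imwrite("pics/w2.png",np.hstack([cv2.resize(im["color"],(400,300)),cv2.resize(s["color"][225:375,180:380],(400,300))]))
```

```text
t 7.08 pos [0.6067 0.2455 0.1935] head 168.65 z [ 0.003  0.001 -1.   ] F [ 0.3 -0.7 -0.2] op 0.0257 gf 0.0
```

View pics/w2.png

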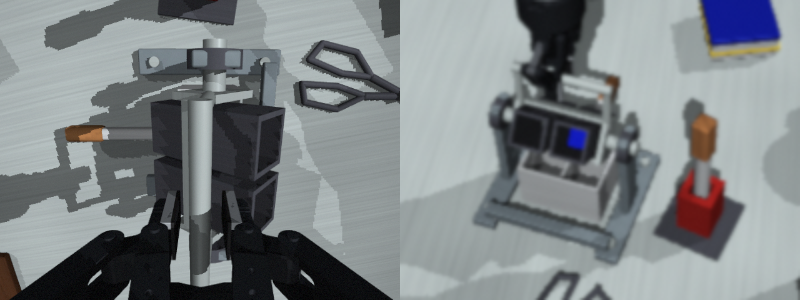

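>>> {"fn": "play_rows", "kwargs": {"series": [[0.3,[0,-0.2,0],[0,0,0]],[0.3,[0,-0.2,0.06],[0,0,0]],[0.3,[0,-0.2,0.07],[0,0,0]],[0.3,[0,-0.2,0.13],[0,0,0]],[0.3,[0,-0.2,0.14],[0,0,0]],[0.3,[0,-0.15,0.17],[0,0,0]],[0.3,[0,-0.15,0.21],[0,0,0]],[0.3,[0,0,0],[0,0,0]]]}}

```text
t: 8.18
tool_pos: [0.5917, 0.1804, 0.15]
tool_rot: [-0.311, -3.122, 0.004]
contact_force: [-0.1, 0.1, -0.0]
opening: 0.0259
grip_force: 0.0
```

>>> {"fn": "play_rows", "kwargs": {"series": [[0.3,[0,-0.04,0],[0,0,0]],[0.3,[0,-0.04,0],[0,0,0]],[0.3,[0,0,0],[0,0,0]]]}}

```text
t: 8.55
tool_pos: [0.5918, 0.1801, 0.1509]
tool_rot: [-0.309, -3.126, -0.007]
contact_force: [4.0, 9.6, -6.2]
opening: 0.026
grip_force: 5.2
```

Run:
```python
from h import *
st()
```

```text
t 8.55 pos [0.5918 0.1801 0.1509] head 168.71 z [-0.     0.005 -1.   ] F [ 4.   9.6 -6.2] op 0.026 gf 5.2
```

>>> {"fn": "play_rows", "kwargs": {"series": [[0.3,[0,-0.05,0.02],[0,0,0]],[0.3,[0,-0.05,0.02],[0,0,0]],[0.3,[0,0,0],[0,0,0]],[0.3,[0,0,0],[0,0,0]]]}}

```text
t: 9.05
tool_pos: [0.5919, 0.18, 0.1507]
tool_rot: [0.307, 3.124, 0.023]
contact_force: [4.8, 23.8, -5.0]
opening: 0.0258
grip_force: 12.2
```

Run:
```python
from h import *
st(); s=grab("side");w=grab("wrist");cv2.imwrite("pics/w3.png",np.hstack([cv2.resize(w["color"],(400,300)),cv2.resize(s["color"][225:375,180:380],(400,300))]))
```

```text
t 9.05 pos [0.5919 0.18   0.1507] head 168.79 z [ 0.004  0.014 -1.   ] F [ 4.8 23.8 -5. ] op 0.0258 gf 12.2
```

View pics/w3.png

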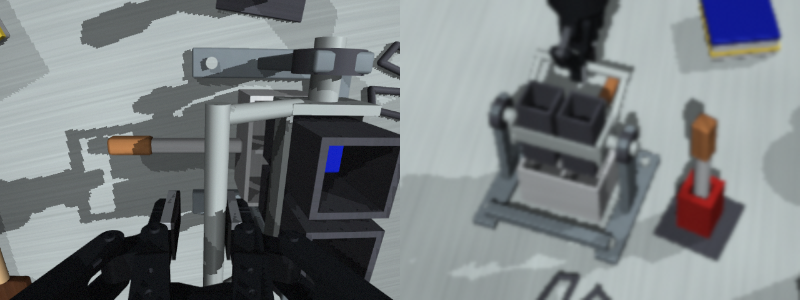

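The mould is at its stop: 24 N with no motion. I'll back off, rise, and look down the tubes.

>>> {"fn": "play_rows", "kwargs": {"series": [[0.3,[0,0.2,0],[0,0,0]],[0.3,[0,0,-0.5],[0,0,0]],[0.3,[0,0,-1],[0,0,0]],[0.3,[0,0,-1],[0,0,0]],[0.3,[0,0,-1],[0,0,0]],[0.3,[0,0,-1],[0,0,0]],[0.3,[-0.8,0.5,0],[0,0,0]],[0.3,[-0.8,0.5,0],[0,0,0]]]}}

```text
t: 10.15
tool_pos: [0.6827, 0.2157, 0.3776]
tool_rot: [0.311, 3.123, -0.001]
contact_force: [0.4, -0.1, -0.1]
opening: 0.0257
grip_force: 0.0
```

>>> {"fn": "play_rows", "kwargs": {"series": [[0.5,[0,0,0],[0,0,0]],[0.5,[0,0,0],[0,0,0]]]}}

```text
t: 10.4
tool_pos: [0.6812, 0.2156, 0.3748]
tool_rot: [-0.31, -3.125, 0.002]
contact_force: [-0.6, 0.8, -0.2]
opening: 0.0428
grip_force: 0.0
```

Run:
```python
from h import *
import pickle
st();w=grab("wrist");pickle.dump(w,open("w4.pkl","wb"));c=proj(w,[[.606,.257,.18]])[0];print(c)
x,y=int(max(c[0]-130,0)),int(max(c[1]-100,0));print(x,y)
cv2.imwrite("pics/w4.png",cv2.resize(w["color"][y:y+200,x:x+260],None,fx=3,fy=3,interpolation=cv2.INTER_CUBIC)[:600,:800])
```

```text
t 10.4 pos [0.6812 0.2156 0.3748] head 168.65 z [-0.001 -0.001 -1.   ] F [-0.6  0.8 -0.2] op 0.0428 gf 0.0
[354.51994562 103.73426091]
224 3
```

View pics/w4.png

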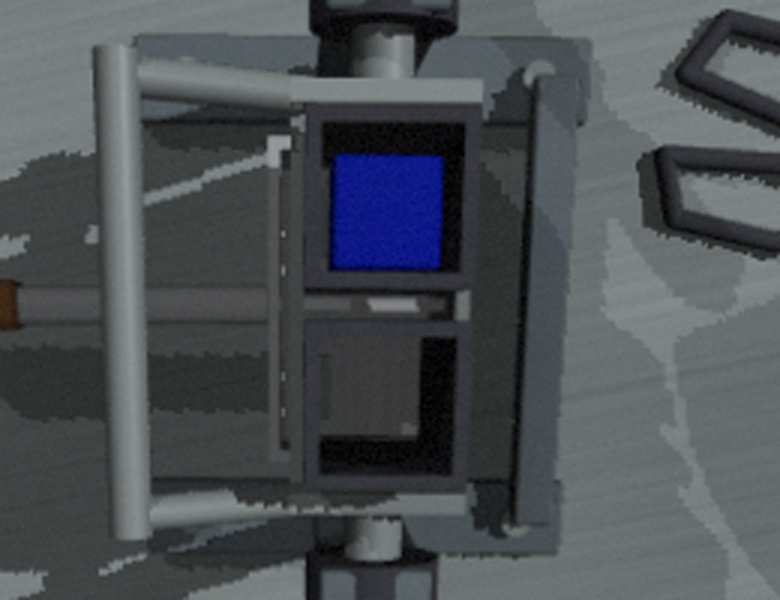

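Tube 1 (far) is empty, with the pan floor visible through it. Tube 2 holds the blue billet, with its mouth centre at crop (394,197). Next I'll compute the mouth position and move above the ramrod.

Run:
```python
from h import *
import pickle
w=pickle.load(open("w4.pkl","rb"));f=lambda x,y:(224+x/3,3+y/3)
m2=plane(w,[f(325,122),f(465,122),f(462,272),f(323,272)],.18);m1=plane(w,[f(320,335),f(457,335),f(453,475),f(318,477)],.18)
print("m2",m2.mean(0),[np.linalg.norm(m2[i]-m2[i-1]).round(4) for i in range(4)],"m1",m1.mean(0))
d=m2.mean(0)-m1.mean(0);print(np.linalg.norm(d),"yaw x",np.degrees(np.arctan2(d[1],d[0]))-90,"stand",(m1.mean(0)+m2.mean(0))/2)
b=plane(w,[f(325,122),f(323,272),f(320,335),f(318,477)],.18);print(np.degrees(np.arctan2(*(b[0]-b[3])[[1,0]]))-90)
delta([.50,.26,.38],down(163))
```

```text
m2 [0.58113583 0.26201074 0.18      ] [np.float64(0.0358), np.float64(0.0349), np.float64(0.0358), np.float64(0.0357)] m1 [0.63179563 0.25120524 0.18      ]
0.05179936510878638 yaw x 77.95950557263009 stand [0.60646573 0.25660799 0.18      ]
77.84476364038679
shift/0.05 [ 3.72  0.16 -0.08] turn/8deg [-0.    0.    0.71]
```

>>> {"fn": "play_rows", "kwargs": {"series": [[0.6,[0.93,0.04,0],[0,0,0]],[0.6,[0.93,0.04,0],[0,0,0]],[0.6,[0.93,0.04,0],[0,0,0]],[0.6,[0.93,0.04,0],[0,0,0]],[0.6,[0,0,0],[0,0,0.71]],[0.6,[0,0,0],[0,0,0]],[0.6,[0,0,0],[0,0,0]]]}}

```text
t: 11.32
tool_pos: [0.5005, 0.26, 0.3759]
tool_rot: [0.463, 3.106, 0.001]
contact_force: [-0.7, 0.2, -0.5]
opening: 0.051
grip_force: 0.0
```

Run:
```python
from h import *
import pickle
st();w=grab("wrist");pickle.dump(w,open("w5.pkl","wb"));c=proj(w,[[.432,.281,.1]])[0];print(c)
x,y=int(max(c[0]-100,0)),int(max(c[1]-75,0));print(x,y)
cv2.imwrite("pics/w5.png",cv2.resize(w["color"][y:y+150,x:x+200],None,fx=4,fy=4,interpolation=cv2.INTER_CUBIC)[:600,:800])
```

```text
t 11.32 pos [0.5005 0.26   0.3759] head 163.04 z [ 0.001  0.    -1.   ] F [-0.7  0.2 -0.5] op 0.051 gf 0.0
[320.74572937 114.73148541]
220 39
```

View pics/w5.png

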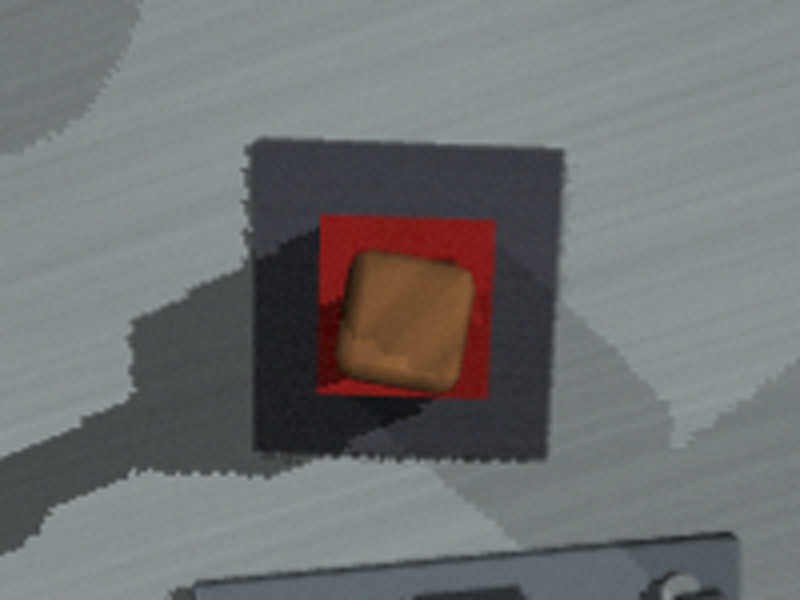

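Run:
```python
from h import *
import pickle
w=pickle.load(open("w5.pkl","rb"))
h=cv2.cvtColor(w["color"],cv2.COLOR_BGR2HSV)
m=cv2.inRange(h,(6,80,50),(20,255,255));m2=np.zeros_like(m);m2[80:150,290:350]=m[80:150,290:350]
r=cv2.minAreaRect(cv2.findNonZero(m2));P=plane(w,cv2.boxPoints(r),.2);print(r,P.mean(0),[np.linalg.norm(P[i]-P[i-1]).round(4) for i in range(4)],[np.degrees(np.arctan2(*(P[i]-P[i-1])[[1,0]])).round(1) for i in range(4)])
f=lambda x,y:(220+x/4,39+y/4)
Q=plane(w,[f(320,214),f(496,220),f(488,398),f(317,394)],.07);print("red",Q.mean(0),[np.degrees(np.arctan2(*(Q[i]-Q[i-1])[[1,0]])).round(1) for i in range(4)])
E=plane(w,[f(362,250),f(472,268),f(355,255),f(338,375),f(472,285),f(458,385)],.2)
for i in (0,2,4):print(np.degrees(np.arctan2(*(E[i+1]-E[i])[[1,0]])))
```

```text
((320.770263671875, 118.87838745117188), (32.05780029296875, 33.04419708251953), 9.462322235107422) [0.43304038 0.28070456 0.2       ] [np.float64(0.0239), np.float64(0.0236), np.float64(0.0234), np.float64(0.0237)] [np.float64(-116.2), np.float64(152.6), np.float64(64.0), np.float64(-26.1)]
red [0.43387395 0.28104195 0.07      ] [np.float64(161.2), np.float64(71.2), np.float64(-18.8), np.float64(-108.3)]
64.12750764286977
-25.862478511044298
-24.606128214678055
```

>>> {"fn": "play_rows", "kwargs": {"series": [[0.6,[0,0,0],[0,0,0.6]],[0.6,[0,0,0],[0,0,0.53]],[0.6,[0,0,0],[0,0,0]]]}}

```text
t: 11.75
tool_pos: [0.501, 0.2601, 0.3751]
tool_rot: [-0.707, -3.061, 0.0]
contact_force: [0.4, 0.5, -0.2]
opening: 0.0517
grip_force: 0.0
```

Run:
```python
from h import *
st();delta([.433,.2807,.151],down(154))
```

```text
t 11.75 pos [0.501  0.2601 0.3751] head 154.0 z [-0. -0. -1.] F [ 0.4  0.5 -0.2] op 0.0517 gf 0.0
shift/0.05 [ 1.4  -0.22  4.48] turn/8deg [-0. -0. -0.]
```

>>> {"fn": "play_rows", "kwargs": {"series": [[0.6,[0.7,-0.11,0],[0,0,0]],[0.6,[0.7,-0.11,0],[0,0,0]],[0.6,[0,0,0.98],[0,0,0]],[0.6,[0,0,1],[0,0,0]],[0.6,[0,0,1],[0,0,0]],[0.6,[0,0,0.75],[0,0,0]],[0.6,[0,0,0.75],[0,0,0]],[0.6,[0,0,0],[0,0,0]]]}}

```text
t: 12.75
tool_pos: [0.4307, 0.2801, 0.1477]
tool_rot: [-0.705, -3.055, 0.007]
contact_force: [0.8, -0.9, 0.3]
opening: 0.0512
grip_force: 0.0
```

>>> {"fn": "play_rows", "kwargs": {"series": [[0,[0,0,0],[0,0,0]],[0,[0,0,0],[0,0,0]],[0,[0,0,0],[0,0,0]],[0,[0,0,0],[0,0,0]]], "force": 50}}

```text
t: 13.25
tool_pos: [0.4343, 0.2818, 0.1539]
tool_rot: [0.707, 3.057, 0.003]
contact_force: [-0.6, -0.9, 7.0]
opening: 0.0234
grip_force: 50.3
```

Run:
```python
from h import *
st()
```

```text
t 13.25 pos [0.4343 0.2818 0.1539] head 153.96 z [ 0.004  0.001 -1.   ] F [-0.6 -0.9  7. ] op 0.0234 gf 50.3
```

>>> {"fn": "play_rows", "kwargs": {"series": [[0,[0,0,-0.5],[0,0,0]],[0,[0,0,-0.5],[0,0,0]],[0,[0,0,-1],[0,0,0]],[0,[0,0,-1],[0,0,0]],[0,[0,0,-1],[0,0,0]],[0,[0,0,-0.4],[0,0,0]],[0,[0,0,0],[0,0,0]],[0,[0,0,0],[0,0,0]]]}}

```text
t: 14.25
tool_pos: [0.4322, 0.281, 0.3682]
tool_rot: [-0.707, -3.057, 0.004]
contact_force: [1.0, 0.4, -1.4]
opening: 0.0239
grip_force: 49.5
```

Run:
```python
from h import *
st();delta([.581,.262,.352],down(154))
```

```text
t 14.25 pos [0.4322 0.281  0.3682] head 153.95 z [-0.004 -0.002 -1.   ] F [ 1.   0.4 -1.4] op 0.0239 gf 49.5
shift/0.05 [-2.84  0.97  0.31] turn/8deg [-0.03 -0.02 -0.01]
```

>>> {"fn": "play_rows", "kwargs": {"series": [[0,[-0.71,0.24,0],[0,0,0]],[0,[-0.71,0.24,0],[0,0,0]],[0,[-0.71,0.24,0],[0,0,0]],[0,[-0.71,0.24,0],[0,0,0]],[0,[0,0,0],[0,0,0]],[0,[0,0,0.7],[0,0,0]],[0,[0,0,0.5],[0,0,0]],[0,[0,0,0],[0,0,0]]]}}

```text
t: 15.25
tool_pos: [0.579, 0.2617, 0.3063]
tool_rot: [-0.705, -3.054, 0.007]
contact_force: [-0.7, -0.2, -0.8]
opening: 0.0235
grip_force: 49.5
```

Run:
```python
from h import *
st(); s=grab("side");w=grab("wrist");cv2.imwrite("pics/w6.png",np.hstack([cv2.resize(w["color"],(400,300)),cv2.resize(s["color"][225:375,180:380],(400,300))]))
```

```text
t 15.25 pos [0.579  0.2617 0.3063] head 153.98 z [-0.008 -0.002 -1.   ] F [-0.7 -0.2 -0.8] op 0.0235 gf 49.5
```

View pics/w6.png

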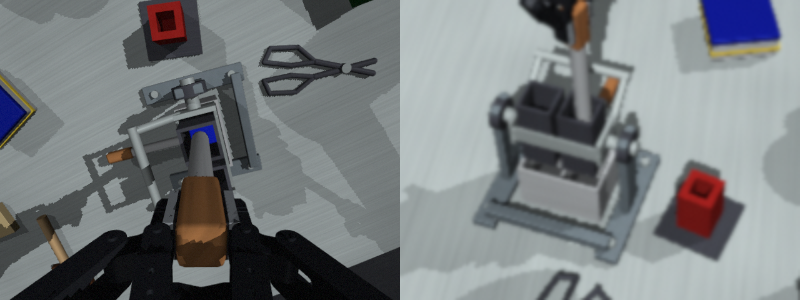

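The rod is inside mouth 2. Now I'll push it down.

>>> {"fn": "play_rows", "kwargs": {"series": [[0,[0,0,0.3],[0,0,0]],[0,[0,0,0.3],[0,0,0]],[0,[0,0,0.2],[0,0,0]],[0,[0,0,0.2],[0,0,0]]]}}

```text
t: 15.85
tool_pos: [0.582, 0.262, 0.2623]
tool_rot: [0.708, 3.059, 0.001]
contact_force: [-0.2, -1.2, 4.6]
opening: 0.024
grip_force: 50.5
```

>>> {"fn": "play_rows", "kwargs": {"series": [[0,[0,0,0.2],[0,0,0]],[0,[0,0,0.2],[0,0,0]]]}}

```text
t: 16.1
tool_pos: [0.5821, 0.262, 0.2417]
tool_rot: [0.708, 3.059, 0.001]
contact_force: [-0.7, -0.9, 3.6]
opening: 0.0232
grip_force: 50.5
```

>>> {"fn": "play_rows", "kwargs": {"series": [[0,[0,0,0.2],[0,0,0]],[0,[0,0,0.16],[0,0,0]],[0,[0,0,0],[0,0,0]],[0,[0,0,0],[0,0,0]]]}}

```text
t: 16.6
tool_pos: [0.5811, 0.262, 0.2221]
tool_rot: [-0.707, -3.059, 0.001]
contact_force: [0.1, 0.2, -1.1]
opening: 0.0235
grip_force: 49.8
```

Run:
```python
from h import *
st()
S=grab("side")["color"];b=cv2.inRange(cv2.cvtColor(S,cv2.COLOR_BGR2HSV),(112,150,40),(128,255,255));b[:260]=0
n,l,s,c=cv2.connectedComponentsWithStats(b);print(s,c.round(1))
```

```text
t 16.6 pos [0.5811 0.262  0.2221] head 153.96 z [-0.002 -0.    -1.   ] F [ 0.1  0.2 -1.1] op 0.0235 gf 49.8
[[     0      0    640    480 307129]
 [   265    309     15      9     71]] [[319.5 239.5]
 [272.4 313.5]]
```

>>> {"fn": "play_rows", "kwargs": {"series": [[0,[0,0,-0.4],[0,0,0]],[0,[0,0,-0.56],[0,0,0]],[0,[0,0,-1],[0,0,0]],[0,[0,0,-1],[0,0,0]],[0,[0,0,0],[0,0,0]],[0,[0,0,0],[0,0,0]]]}}

```text
t: 17.4
tool_pos: [0.5816, 0.2621, 0.3721]
tool_rot: [0.708, 3.06, 0.001]
contact_force: [0.2, -0.4, -2.0]
opening: 0.0233
grip_force: 49.9
```

Run:
```python
from h import *
st()
s=grab("side");S=s["color"];b=cv2.inRange(cv2.cvtColor(S,cv2.COLOR_BGR2HSV),(112,150,40),(128,255,255));b[:260]=0
n,l,q,c=cv2.connectedComponentsWithStats(b);print(q[1:],c[1:].round(1),proj(s,[[.581,.262,.054],[.581,.262,.109]]))
print(plane(s,c[1:],.054))
w=grab("wrist")["color"];b=cv2.inRange(cv2.cvtColor(w,cv2.COLOR_BGR2HSV),(112,150,40),(128,255,255));print(cv2.connectedComponentsWithStats(b)[2][1:])
cv2.imwrite("pics/w7.png",np.hstack([cv2.resize(w,(400,300)),cv2.resize(S[225:375,180:380],(400,300))]))
```

```text
t 17.4 pos [0.5816 0.2621 0.3721] head 153.95 z [ 0.001  0.    -1.   ] F [ 0.2 -0.4 -2. ] op 0.0233 gf 49.9
[[265 309  15   9  72]] [[272.4 313.6]] [[272.51558048 310.80438706]
 [271.37123297 297.38814044]]
[[0.57984146 0.27038504 0.054     ]]
[[   0  103   74  122 5267]
 [ 310  182   29   16  287]]
```

The billet has dropped into the pan cell: in the side view it lies at pan height, at (272,313). Returning the ramrod to its stand.

>>> {"fn": "play_rows", "kwargs": {"series": [[0,[0.71,-0.24,0],[0,0,0]],[0,[0.71,-0.24,0],[0,0,0]],[0,[0.71,-0.24,0],[0,0,0]],[0,[0.71,-0.24,0],[0,0,0]],[0,[0,0,0],[0,0,0]],[0,[0,0,1],[0,0,0]],[0,[0,0,1],[0,0,0]],[0,[0,0,0],[0,0,0]]]}}

```text
t: 18.5
tool_pos: [0.4305, 0.2796, 0.2646]
tool_rot: [-0.707, -3.051, 0.012]
contact_force: [-1.2, 0.3, -1.5]
opening: 0.0239
grip_force: 49.9
```

>>> {"fn": "play_rows", "kwargs": {"series": [[0,[0,0,0],[0,0,0]],[0,[0,0,0],[0,0,0]],[0,[0,0,0],[0,0,0]]]}}

```text
t: 18.88
tool_pos: [0.4339, 0.2817, 0.2737]
tool_rot: [0.707, 3.058, 0.004]
contact_force: [-0.3, 0.1, -2.2]
opening: 0.0236
grip_force: 49.9
```

Run:
```python
from h import *
st()
w=grab("wrist")["color"]
s=grab("side")["color"]
cv2.imwrite("pics/w8.png",np.hstack([cv2.resize(w[100:400,170:470],(400,400)),cv2.resize(s[240:340,290:390],(400,400))]))
```

```text
t 18.88 pos [0.4339 0.2817 0.2737] head 153.95 z [ 0.003  0.002 -1.   ] F [-0.3  0.1 -2.2] op 0.0236 gf 49.9
```

View pics/w8.png

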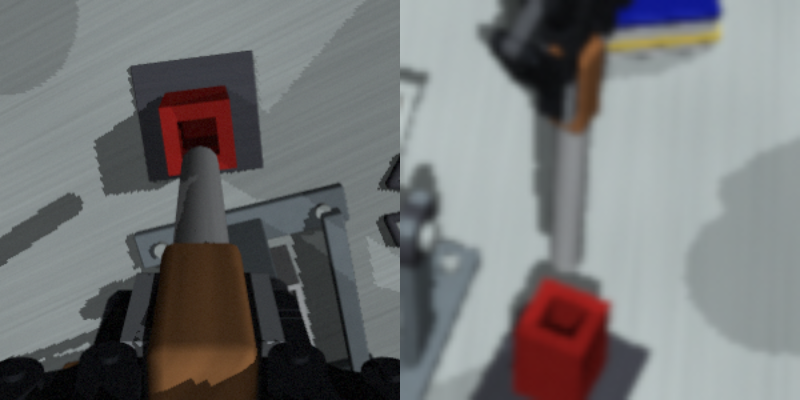

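>>> {"fn": "play_rows", "kwargs": {"series": [[0,[0,0,0.3],[0,0,0]],[0,[0,0,0.3],[0,0,0]],[0,[0,0,0.2],[0,0,0]],[0,[0,0,0.1],[0,0,0]],[0,[0,0,0],[0,0,0]],[0,[0,0,0],[0,0,0]],[0,[0,0,0.15],[0,0,0]],[0,[0,0,0.15],[0,0,0]]]}}

```text
t: 19.98
tool_pos: [0.433, 0.2813, 0.211]
tool_rot: [0.708, 3.061, 0.0]
contact_force: [0.5, 0.6, -2.1]
opening: 0.023
grip_force: 50.0
```

>>> {"fn": "play_rows", "kwargs": {"series": [[0,[0,0,0.1],[0,0,0]],[0,[0,0,0.1],[0,0,0]],[0,[0,0,0.1],[0,0,0]],[0,[0,0,0.1],[0,0,0]],[0,[0,0,0],[0,0,0]]]}}

```text
t: 20.6
tool_pos: [0.4326, 0.2811, 0.1907]
tool_rot: [-0.708, -3.06, 0.001]
contact_force: [0.2, -0.7, -1.5]
opening: 0.0234
grip_force: 50.0
```

Run:
```python
from h import *
st()
```

```text
t 20.6 pos [0.4326 0.2811 0.1907] head 153.95 z [-0.001 -0.    -1.   ] F [ 0.2 -0.7 -1.5] op 0.0234 gf 50.0
```

>>> {"fn": "play_rows", "kwargs": {"series": [[0,[0,0,0.2],[0,0,0]],[0,[0,0,0.2],[0,0,0]],[0,[0,0,0.15],[0,0,0]],[0,[0,0,0.1],[0,0,0]],[0,[0,0,0.1],[0,0,0]],[0,[0,0,0.05],[0,0,0]],[0,[0,0,0],[0,0,0]],[0,[0,0,0],[0,0,0]]]}}

```text
t: 21.6
tool_pos: [0.4335, 0.2814, 0.1539]
tool_rot: [0.708, 3.06, 0.0]
contact_force: [-3.5, -1.2, 9.2]
opening: 0.0233
grip_force: 51.4
```

Run:
```python
from h import *
st()
```

```text
t 21.6 pos [0.4335 0.2814 0.1539] head 153.96 z [ 0.001  0.    -1.   ] F [-3.5 -1.2  9.2] op 0.0233 gf 51.4
```

>>> {"fn": "play_rows", "kwargs": {"series": [[0.6,[0,0,0],[0,0,0]],[0.6,[0,0,0],[0,0,0]],[0.6,[0,0,0],[0,0,0]],[0.6,[0,0,-0.5],[0,0,0]],[0.6,[0,0,-1],[0,0,0]],[0.6,[0,0,-1],[0,0,0]],[0.6,[0,0,-1],[0,0,0]],[0.6,[0,0,-0.6],[0,0,0]]], "force": 20}}

```text
t: 22.6
tool_pos: [0.4334, 0.2815, 0.3596]
tool_rot: [0.707, 3.058, 0.004]
contact_force: [1.2, -0.3, 0.2]
opening: 0.0511
grip_force: 0.0
```

>>> {"fn": "play_rows", "kwargs": {"series": [[0.5,[0,0,0],[0,0,-1]],[0.5,[0,0,0],[0,0,-0.75]],[0.5,[0,0,0],[0,0,0]],[0.5,[0,0,0],[0,0,0]]]}}

```text
t: 23.1
tool_pos: [0.4329, 0.2813, 0.356]
tool_rot: [-0.332, -3.124, 0.0]
contact_force: [-0.0, -0.1, 0.1]
opening: 0.0427
grip_force: 0.0
```

Run:
```python
from h import *
st();delta([.592,.187,.151],down(168))
w=grab("wrist")
h=cv2.cvtColor(w["color"],cv2.COLOR_BGR2HSV)
c=proj(w,[[.433,.281,.2]])[0].astype(int);print(c)
m=cv2.inRange(h,(6,80,50),(20,255,255));k=np.zeros_like(m);k[max(c[1]-50,0):c[1]+50,c[0]-50:c[0]+50]=255;m&=k
r=cv2.minAreaRect(cv2.findNonZero(m));P=plane(w,[r[0]],.2);print(r,P)
```

```text
t 23.1 pos [0.4329 0.2813 0.356 ] head 167.87 z [-0. -0. -1.] F [-0.  -0.1  0.1] op 0.0427 gf 0.0
shift/0.05 [-3.51 -1.17  4.1 ] turn/8deg [-0.   -0.   -0.02]
[320 218]
((323.6994323730469, 211.96910095214844), (33.12929916381836, 43.09807586669922), 12.994616508483887) [[0.42834926 0.28430472 0.2       ]]
```

>>> {"fn": "play_rows", "kwargs": {"series": [[0.5,[-0.7,-0.23,0],[0,0,0]],[0.5,[-0.7,-0.23,0],[0,0,0]],[0.5,[-0.7,-0.23,0],[0,0,0]],[0.5,[-0.7,-0.23,0],[0,0,0]],[0.5,[-0.7,-0.23,0],[0,0,0]],[0.5,[0,0,0],[0,0,0]],[0.5,[0,0,1],[0,0,0]],[0.5,[0,0,1],[0,0,0]]]}}

```text
t: 24.15
tool_pos: [0.592, 0.1891, 0.2561]
tool_rot: [0.33, 3.122, 0.002]
contact_force: [0.5, -0.6, -0.6]
opening: 0.0423
grip_force: 0.0
```

>>> {"fn": "play_rows", "kwargs": {"series": [[0.5,[0,0,0.8],[0,0,0]],[0.5,[0,0,0.7],[0,0,0]],[0.5,[0,0,0.6],[0,0,0]],[0.3,[0,0,0],[0,0,0]],[0.3,[0,0,0],[0,0,0]],[0.3,[0,0,0],[0,0,0]]]}}

```text
t: 24.9
tool_pos: [0.5932, 0.1889, 0.1538]
tool_rot: [0.329, 3.121, 0.002]
contact_force: [0.6, -0.7, 0.1]
opening: 0.0259
grip_force: 0.0
```

Run:
```python
from h import *
st();delta([.592,.187,.151],down(168))
```

```text
t 24.9 pos [0.5932 0.1889 0.1538] head 167.96 z [ 0.004  0.001 -1.   ] F [ 0.6 -0.7  0.1] op 0.0259 gf 0.0
shift/0.05 [ 0.02 -0.04  0.06] turn/8deg [ 0.01  0.02 -0.01]
```

>>> {"fn": "play_rows", "kwargs": {"series": [[0.3,[0,0.15,0],[0,0,0]],[0.3,[0,0.15,-0.19],[0,0,0]],[0.3,[0,0.16,-0.19],[0,0,0]],[0.3,[0,0.2,-0.14],[0,0,0]],[0.3,[0,0.21,-0.13],[0,0,0]],[0.3,[0,0.23,-0.08],[0,0,0]],[0.3,[0,0.24,-0.05],[0,0,0]],[0.3,[0,0,0],[0,0,0]]]}}

```text
t: 25.9
tool_pos: [0.6072, 0.2519, 0.1928]
tool_rot: [0.33, 3.121, -0.009]
contact_force: [-1.9, -9.2, 5.1]
opening: 0.026
grip_force: 4.8
```

>>> {"fn": "play_rows", "kwargs": {"series": [[0.3,[0,0.08,0],[0,0,0]],[0.3,[0,0.08,0],[0,0,0]],[0.3,[0,0,0],[0,0,0]],[0.3,[0,0,0],[0,0,0]]]}}

```text
t: 26.4
tool_pos: [0.6072, 0.2521, 0.1926]
tool_rot: [-0.335, -3.121, 0.034]
contact_force: [-9.8, -31.7, 12.3]
opening: 0.0254
grip_force: 16.7
```

Run:
```python
from h import *
st()
```

```text
t 26.4 pos [0.6072 0.2521 0.1926] head 167.74 z [-0.005 -0.021 -1.   ] F [ -9.8 -31.7  12.3] op 0.0254 gf 16.7
```

>>> {"fn": "play_rows", "kwargs": {"series": [[0.3,[0,-0.23,0],[0,0,0]],[0.3,[0,0,0],[0,0,0]],[0.3,[0,0,-0.6],[0,0,0]],[0.3,[0,0,-1],[0,0,0]],[0.5,[0,0,-1],[0,0,0]],[0.5,[0,-1,0],[0,0,1]],[0.5,[0,0,0],[0,0,1]],[0.5,[0,0,0],[0,0,1]]]}}

```text
t: 27.4
tool_pos: [0.5949, 0.2024, 0.3207]
tool_rot: [0.978, 2.985, 0.002]
contact_force: [-0.1, -1.0, 0.6]
opening: 0.0426
grip_force: 0.0
```

>>> {"fn": "play_rows", "kwargs": {"series": [[0.5,[0,0,0],[0,0,1]],[0.5,[0,0,0],[0,0,1]],[0.5,[0,0,0],[0,0,1]],[0.5,[0,0,0],[0,0,1]],[0.5,[0,0,0],[0,0,1]],[0.5,[0,0,0],[0,0,1]],[0.5,[0,0,0],[0,0,1]],[0.5,[0,0,0],[0,0,1]]]}}

```text
t: 28.4
tool_pos: [0.5949, 0.203, 0.3204]
tool_rot: [-2.41, -2.014, -0.001]
contact_force: [0.2, -0.7, -0.8]
opening: 0.0427
grip_force: 0.0
```

>>> {"fn": "play_rows", "kwargs": {"series": [[0.5,[0,0,0],[0,0,0.25]],[0.5,[-1,0,0],[0,0,0]],[0.5,[-1,0,0],[0,0,0]],[0.5,[0,0,0],[0,0,0]],[0.5,[0,0,0],[0,0,0]]]}}

```text
t: 29.02
tool_pos: [0.5741, 0.1045, 0.3205]
tool_rot: [-2.441, -1.977, -0.001]
contact_force: [-0.1, -0.2, -0.9]
opening: 0.0426
grip_force: 0.0
```

Run:
```python
from h import *
import pickle
st();w=grab("wrist");pickle.dump(w,open("w9.pkl","wb"));cv2.imwrite("pics/w9.png",w["color"])
h=cv2.cvtColor(w["color"],cv2.COLOR_BGR2HSV)
m=cv2.inRange(h,(5,90,50),(20,255,255))
for c in cv2.findContours(m,cv2.RETR_EXTERNAL,cv2.CHAIN_APPROX_NONE)[0]:
    if cv2.contourArea(c)>200:
        r=cv2.minAreaRect(c);P=plane(w,cv2.boxPoints(r),.046);print(r,P.mean(0),[np.linalg.norm(P[i]-P[i-1]).round(4) for i in (1,2)],[np.degrees(np.arctan2(*(P[i]-P[i-1])[[1,0]])).round(1) for i in (1,2)])
T=grab("top");h=cv2.cvtColor(T["color"],cv2.COLOR_BGR2HSV)
m=cv2.inRange(h,(110,120,40),(130,255,255));c=max(cv2.findContours(m,0,1)[0],key=cv2.contourArea);print("tin",plane(T,cv2.boxPoints(cv2.minAreaRect(c)),.046))
```

```text
t 29.02 pos [0.5741 0.1045 0.3205] head 78.01 z [ 0.     0.001 -1.   ] F [-0.1 -0.2 -0.9] op 0.0426 gf 0.0
((505.4372863769531, 344.7378845214844), (49.98072052001953, 158.49441528320312), 88.40885925292969) [ 0.74998085 -0.12022933  0.046     ] [np.float64(0.1856), np.float64(0.0706)] [np.float64(-10.9), np.float64(-88.1)]
((319.9999694824219, 181.99998474121094), (41.99999237060547, 15.999998092651367), 90.0) [0.57585902 0.11239042 0.046     ] [np.float64(0.0159), np.float64(0.0428)] [np.float64(-12.0), np.float64(-101.7)]
((24.5, 10.0), (20.0, 37.0), 90.0) [0.34030993 0.330526   0.046     ] [np.float64(0.0366), np.float64(0.0174)] [np.float64(-14.9), np.float64(-111.2)]
tin [[ 0.4389818   0.0056691   0.046     ]
 [ 0.46361249 -0.09082586  0.046     ]
 [ 0.3669185  -0.11379454  0.046     ]
 [ 0.34254796 -0.01810755  0.046     ]]
```

>>> {"fn": "play_rows", "kwargs": {"series": [[0.6,[0,0,1],[0,0,0]],[0.6,[0,0,1],[0,0,0]],[0.6,[0,0,1],[0,0,0]],[0.6,[0,0,1],[0,0,0]],[0.6,[0,0,0.7],[0,0,0]],[0.6,[0,0,0.7],[0,0,0]],[0.6,[0,0,0.6],[0,0,0]],[0.6,[0,0,0],[0,0,0]]]}}

```text
t: 30.12
tool_pos: [0.5715, 0.1048, 0.0172]
tool_rot: [-2.438, -1.976, 0.008]
contact_force: [-0.8, 1.0, 0.2]
opening: 0.0511
grip_force: 0.0
```

>>> {"fn": "play_rows", "kwargs": {"series": [[0,[0,0,0],[0,0,0]],[0,[0,0,0],[0,0,0]],[0,[0,0,0],[0,0,0]],[0,[0,0,0],[0,0,0]]], "force": 40}}

```text
t: 30.62
tool_pos: [0.5747, 0.1041, 0.0214]
tool_rot: [2.442, 1.976, 0.002]
contact_force: [-0.8, 0.9, 2.1]
opening: 0.0177
grip_force: 39.3
```

Run:
```python
from h import *
st()
```

```text
t 30.62 pos [0.5747 0.1041 0.0214] head 77.96 z [ 0.002  0.    -1.   ] F [-0.8  0.9  2.1] op 0.0177 gf 39.3
```

>>> {"fn": "play_rows", "kwargs": {"series": [[0,[-0.1,0,0],[0,0,0]],[0,[-0.2,0,0],[0,0,0]],[0,[-0.35,0,0],[0,0,0]],[0,[-0.4,0,0],[0,0,0]],[0,[-0.4,0,0],[0,0,0]],[0,[-0.4,0,0],[0,0,0]],[0,[-0.4,0,0],[0,0,0]],[0,[-0.4,0,0],[0,0,0]]]}}

```text
t: 31.62
tool_pos: [0.546, -0.027, 0.0203]
tool_rot: [-2.442, -1.976, -0.0]
contact_force: [0.8, 5.0, 2.6]
opening: 0.0175
grip_force: 39.0
```

>>> {"fn": "play_rows", "kwargs": {"series": [[0,[-0.4,0,0],[0,0,0]],[0,[-0.4,0,0],[0,0,0]],[0,[-0.4,0,0],[0,0,0]],[0,[-0.4,0,0],[0,0,0]],[0,[-0.3,0,0],[0,0,0]],[0,[-0.15,0,0],[0,0,0]],[0,[0,0,0],[0,0,0]],[0,[0,0,0],[0,0,0]]]}}

```text
t: 32.62
tool_pos: [0.5249, -0.1273, 0.0207]
tool_rot: [2.439, 1.976, -0.004]
contact_force: [-2.1, -4.6, 4.5]
opening: 0.0169
grip_force: 39.4
```

Run:
```python
from h import *
st()
```

```text
t 32.62 pos [ 0.5249 -0.1273  0.0207] head 78.02 z [-0.001 -0.003 -1.   ] F [-2.1 -4.6  4.5] op 0.0169 gf 39.4
```

>>> {"fn": "play_rows", "kwargs": {"series": [[0.5,[0,0,0],[0,0,0]],[0.5,[0,0,0],[0,0,0]],[0.5,[0,0,-0.5],[0,0,0]],[0.5,[0,0,-1],[0,0,0]],[0.5,[0,0,-1],[0,0,0]],[0.5,[0,0,-1],[0,0,0]],[0.5,[0,0,-1],[0,0,0]],[0.5,[0,0,-1],[0,0,0]]]}}

```text
t: 33.62
tool_pos: [0.5247, -0.1254, 0.2963]
tool_rot: [-2.441, -1.977, 0.0]
contact_force: [1.2, 0.3, -0.8]
opening: 0.0425
grip_force: 0.0
```

>>> {"fn": "play_rows", "kwargs": {"series": [[1,[0,0,-1],[0,0,0]],[1,[0.7,0,0],[0,0,0]],[1,[0.7,0,0],[0,0,0]],[1,[0,0,0],[0,0,0]],[1,[0,0,0],[0,0,0]],[1,[0,0,0],[0,0,0]]]}}

```text
t: 34.38
tool_pos: [0.5394, -0.0581, 0.3449]
tool_rot: [-2.443, -1.975, 0.001]
contact_force: [0.4, -0.1, -0.3]
opening: 0.0853
grip_force: 0.0
```

Run:
```python
from h import *
import pickle
st();w=grab("wrist");pickle.dump(w,open("w10.pkl","wb"));cv2.imwrite("pics/w10.png",w["color"])
```

```text
t 34.38 pos [ 0.5394 -0.0581  0.3449] head 77.9 z [-0.001 -0.    -1.   ] F [ 0.4 -0.1 -0.3] op 0.0853 gf 0.0
```

View pics/w10.png

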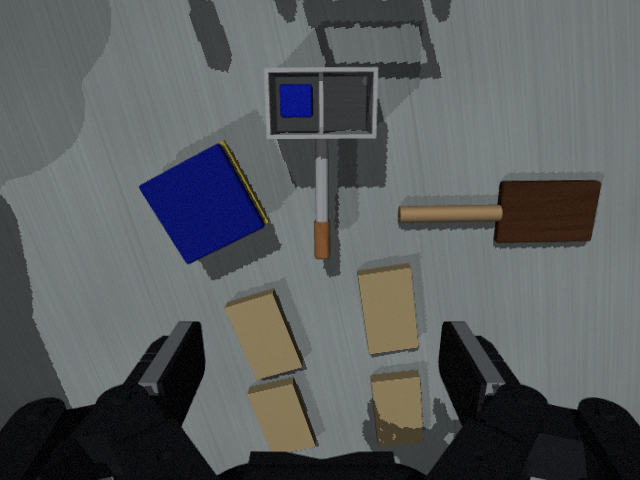

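Pan rim corners are at (266,69), (378,69), (376,137), (269,137), with the billet in the left cell. The four boards are below the handle, at (264,335), (388,310), (282,415) and (398,408).

```bash
cat >> h.py <<'E'
def boards(im,z=.018,vmin=130,verbose=True):
    h=cv2.cvtColor(im["color"],cv2.COLOR_BGR2HSV);m=cv2.inRange(h,(12,60,vmin),(28,190,255));out=[]
    m=cv2.morphologyEx(m,cv2.MORPH_OPEN,np.ones((3,3),np.uint8))
    for c in cv2.findContours(m,cv2.RETR_EXTERNAL,cv2.CHAIN_APPROX_NONE)[0]:
        if cv2.contourArea(c)<300: continue
        P=plane(im,c.reshape(-1,2),z)[:,:2].astype(np.float32)
        r=cv2.minAreaRect(P*1000);(w,l),a=r[1],r[2]
        ang=(a+90 if l>w else a)%180
        out.append((np.array(r[0])/1000,max(w,l),min(w,l),ang))
        if verbose: print("board",np.round(np.array(r[0])/1000,4),"len",round(max(w,l),1),"wid",round(min(w,l),1),"ang",round(ang,1),"px",c.reshape(-1,2).mean(0).round())
    return out
E
python3 - <<'E'
from h import *
import pickle
w=pickle.load(open("w10.pkl","rb"))
P=plane(w,[(266,69),(378,69),(376,137),(269,137)],.068);print(P.round(4),P.mean(0),[np.linalg.norm(P[i]-P[i-1]).round(4) for i in range(4)],[np.degrees(np.arctan2(*(P[i]-P[i-1])[[1,0]])).round(1) for i in range(4)])
h=cv2.cvtColor(w["color"],cv2.COLOR_BGR2HSV)
for p in [(388,310),(390,270),(264,335),(240,300),(398,390),(398,377),(282,415)]: print(p,h[p[1],p[0]])
for v in (100,130,150): print(v);boards(w,vmin=v)
E
```

```text
[[ 0.5137  0.0654  0.068 ]
 [ 0.6171  0.0433  0.068 ]
 [ 0.6043 -0.0184  0.068 ]
 [ 0.5011  0.0037  0.068 ]] [0.55901362 0.02350593 0.068     ] [np.float64(0.063), np.float64(0.1058), np.float64(0.063), np.float64(0.1055)] [np.float64(78.5), np.float64(-12.1), np.float64(-101.7), np.float64(167.9)]
(388, 310) [ 20  89 138]
(390, 270) [ 21  88 107]
(264, 335) [ 20  87 137]
(240, 300) [19 90 88]
(398, 390) [ 20  89 135]
(398, 377) [21 87 88]
(282, 415) [ 21  87 135]
100
board [ 0.4153 -0.3767] len 114.1 wid 64.7 ang 93.6 px [282. 418.]
board [ 0.5781 -0.3843] len 87.9 wid 65.7 ang 85.1 px [399. 401.]
board [ 0.4248 -0.2418] len 114.0 wid 65.1 ang 96.3 px [263. 336.]
board [ 0.5893 -0.2388] len 113.9 wid 65.2 ang 87.0 px [389. 310.]
board [ 0.5248 -0.1267] len 43.8 wid 13.2 ang 78.1 px [321. 239.]
board [ 0.6819 -0.1256] len 119.3 wid 15.9 ang 168.9 px [451. 212.]
130
board [ 0.4152 -0.3768] len 112.1 wid 63.8 ang 93.6 px [282. 419.]
board [ 0.5784 -0.3836] len 85.5 wid 63.6 ang 84.9 px [400. 401.]
board [ 0.4246 -0.2419] len 112.6 wid 64.4 ang 96.3 px [263. 336.]
board [ 0.5892 -0.2394] len 112.2 wid 63.9 ang 87.1 px [389. 311.]
board [ 0.6819 -0.1251] len 118.8 wid 9.3 ang 168.8 px [451. 212.]
150
```

```bash
cat >> h.py <<'E'
def plan(p0,a0,*wps):
    """turn in place first, then shift in the new heading"""
    p0=np.array(p0,float)
    for (p,a) in wps:
        p=np.array(p,float);c,s=np.cos(np.radians(a)),np.sin(np.radians(a));d=(p-p0)/.05
        print("turn rows",round(-(a-a0)/8,2),"shift",np.round([c*d[0]+s*d[1],s*d[0]-c*d[1],-d[2]],2));p0,a0=p,a
E
python3 - <<'E'
from h import *
o=ctrl.get_obs();st()
plan(o["tool_pos"],77.9,([.5893,-.2388,.10],87),([.5893,-.2388,-.002],87),([.5893,-.2388,.248],87),([.558,.0243,.248],168.1),([.558,.0243,.067],168.1))
E
```

```text
t 34.42 pos [ 0.5394 -0.0582  0.345 ] head 77.89 z [-0. -0. -1.] F [-0.6 -1.4 -0.7] op 0.0855 gf 0.0
turn rows -1.14 shift [-3.56  1.19  4.9 ]
turn rows 0.0 shift [0.   0.   2.04]
turn rows 0.0 shift [ 0.  0. -5.]
turn rows -10.14 shift [ 1.7   5.02 -0.  ]
turn rows -0.0 shift [0.   0.   3.62]
```

>>> {"fn": "play_rows", "kwargs": {"series": [[1,[0,0,0],[0,0,-1]],[1,[0,0,0],[0,0,-0.14]],[1,[-0.89,0.3,0],[0,0,0]],[1,[-0.89,0.3,0],[0,0,0]],[1,[-0.89,0.3,0.9],[0,0,0]],[1,[-0.89,0.29,1],[0,0,0]],[1,[0,0,1],[0,0,0]],[1,[0,0,1],[0,0,0]]]}}

```text
t: 35.42
tool_pos: [0.5881, -0.2337, 0.1547]
tool_rot: [2.281, 2.16, 0.0]
contact_force: [0.1, -0.3, -0.7]
opening: 0.0853
grip_force: 0.0
```

>>> {"fn": "play_rows", "kwargs": {"series": [[1,[0,0,1],[0,0,0]],[1,[0,0,0],[0,0,0]],[1,[0,0,0],[0,0,0]],[1,[0,0,0],[0,0,0]]]}}

```text
t: 35.92
tool_pos: [0.5903, -0.2336, 0.1102]
tool_rot: [2.274, 2.16, 0.003]
contact_force: [-0.3, 0.4, -0.3]
opening: 0.0854
grip_force: 0.0
```

Run:
```python
from h import *
o=ctrl.get_obs();st();delta([.5893,-.2388,-.002],down(87))
w=grab("wrist");boards(w,vmin=100)
```

```text
t 35.92 pos [ 0.5903 -0.2336  0.1102] head 87.05 z [ 0.005 -0.003 -1.   ] F [-0.3  0.4 -0.3] op 0.0854 gf 0.0
shift/0.05 [-0.1  -0.03  2.24] turn/8deg [0.04 0.02 0.01]
board [ 0.5889 -0.3614] len 47.6 wid 38.9 ang 176.6 px [329. 415.]
board [ 0.4127 -0.3323] len 64.4 wid 23.2 ang 3.8 px [ 69. 390.]
board [ 0.425  -0.2424] len 113.0 wid 64.7 ang 96.2 px [ 59. 270.]
board [ 0.589  -0.2393] len 112.2 wid 64.9 ang 87.0 px [317. 248.]
board [ 0.6815 -0.1264] len 120.4 wid 10.8 ang 168.9 px [477.  44.]
board [ 0.5179 -0.1181] len 38.8 wid 11.1 ang 79.3 px [167.  46.]
```

>>> {"fn": "play_rows", "kwargs": {"series": [[1,[-0.1,-0.02,0.6],[0,0,0]],[1,[0,0,0.6],[0,0,0]],[1,[0,0,0.4],[0,0,0]],[1,[0,0,0.3],[0,0,0]],[1,[0,0,0.2],[0,0,0]],[1,[0,0,0],[0,0,0]],[1,[0,0,0],[0,0,0]],[1,[0,0,0],[0,0,0]]]}}

```text
t: 36.98
tool_pos: [0.5878, -0.2378, 0.0024]
tool_rot: [2.276, 2.163, 0.001]
contact_force: [0.1, 0.3, -1.2]
opening: 0.0852
grip_force: 0.0
```

Run:
```python
from h import *
st();delta([.5893,-.2390,-.002],down(87))
```

```text
t 36.98 pos [ 0.5878 -0.2378  0.0024] head 87.07 z [ 0.001 -0.001 -1.   ] F [ 0.1  0.3 -1.2] op 0.0852 gf 0.0
shift/0.05 [-0.02  0.03  0.09] turn/8deg [0.01 0.01 0.01]
```

>>> {"fn": "play_rows", "kwargs": {"series": [[1,[-0.02,0.02,0.06],[0,0,0]],[1,[0,0,0],[0,0,0]],[0.6,[0,0,0],[0,0,0]],[0.6,[0,0,0],[0,0,0]],[0.6,[0,0,0],[0,0,0]],[0.6,[0,0,0],[0,0,0]]], "force": 40}}

```text
t: 37.72
tool_pos: [0.5883, -0.2386, -0.0013]
tool_rot: [2.277, 2.164, 0.0]
contact_force: [1.9, 1.2, 1.6]
opening: 0.0649
grip_force: 46.5
```

Run:
```python
from h import *
st()
```

```text
t 37.73 pos [ 0.5883 -0.2386 -0.0013] head 87.08 z [ 0. -0. -1.] F [1.9 1.2 1.6] op 0.0649 gf 46.5
```

>>> {"fn": "play_rows", "kwargs": {"series": [[0.6,[0,0,-0.3],[0,0,0]],[0.6,[0,0,-0.7],[0,0,0]],[0.6,[0,0,-1],[0,0,0]],[0.6,[0,0,-1],[0,0,0]],[0.6,[0,0,-1],[0,0,0]],[0.6,[0,0,0],[0,0,-1]],[0.6,[0,0,0],[0,0,-1]],[0.6,[0,0,0],[0,0,-1]]]}}

```text
t: 38.72
tool_pos: [0.5877, -0.2383, 0.1991]
tool_rot: [1.772, 2.594, 0.0]
contact_force: [0.2, -0.2, -1.6]
opening: 0.0649
grip_force: 46.2
```

>>> {"fn": "play_rows", "kwargs": {"series": [[0.6,[0,0,0],[0,0,-1]],[0.6,[0,0,0],[0,0,-1]],[0.6,[0,0,0],[0,0,-1]],[0.6,[0,0,0],[0,0,-1]],[0.6,[0,0,0],[0,0,-1]],[0.6,[0,0,0],[0,0,-1]],[0.6,[0,0,0],[0,0,-1]],[0.6,[0,0,0],[0,0,-0.13]]]}}

```text
t: 39.72
tool_pos: [0.5878, -0.2384, 0.1988]
tool_rot: [-0.326, -3.125, -0.0]
contact_force: [0.7, 0.3, -1.2]
opening: 0.065
grip_force: 46.2
```

>>> {"fn": "play_rows", "kwargs": {"series": [[0.6,[0.34,0.9,0],[0,0,0]],[0.6,[0.34,0.9,0],[0,0,0]],[0.6,[0.34,0.9,0],[0,0,0]],[0.6,[0.34,0.9,0],[0,0,0]],[0.6,[0.34,0.9,0],[0,0,0]],[0.6,[0,0.5,0],[0,0,0]],[0.6,[0,0,0],[0,0,0]],[0.6,[0,0,0],[0,0,0]]]}}

```text
t: 40.72
tool_pos: [0.5563, 0.0232, 0.1986]
tool_rot: [0.327, 3.125, -0.001]
contact_force: [0.1, -0.9, -0.7]
opening: 0.0646
grip_force: 46.2
```

Run:
```python
from h import *
st();delta([.558,.0243,.067],down(168.1))
```

```text
t 40.73 pos [0.5563 0.0232 0.1986] head 168.06 z [-0. -0. -1.] F [ 0.1 -0.9 -0.7] op 0.0646 gf 46.2
shift/0.05 [-0.03  0.03  2.63] turn/8deg [-0.    0.   -0.01]
```

>>> {"fn": "play_rows", "kwargs": {"series": [[0.6,[-0.03,0.03,0.7],[0,0,0]],[0.6,[0,0,0.7],[0,0,0]],[0.6,[0,0,0.5],[0,0,0]],[0.6,[0,0,0.3],[0,0,0]],[0.6,[0,0,0.15],[0,0,0]],[0.6,[0,0,0.1],[0,0,0]],[0.6,[0,0,0],[0,0,0]],[0.6,[0,0,0],[0,0,0]]]}}

```text
t: 41.72
tool_pos: [0.5588, 0.0247, 0.0769]
tool_rot: [0.325, 3.123, 0.0]
contact_force: [-0.3, -1.0, -0.7]
opening: 0.0648
grip_force: 46.2
```

Run:
```python
from h import *
st();delta([.558,.0243,.067],down(168.1))
```

```text
t 41.73 pos [0.5588 0.0247 0.0769] head 168.12 z [ 0.002 -0.    -1.   ] F [-0.3 -1.  -0.7] op 0.0648 gf 46.2
shift/0.05 [ 0.01 -0.01  0.2 ] turn/8deg [0.   0.01 0.  ]
```

>>> {"fn": "play_rows", "kwargs": {"series": [[0.6,[0,0,0.06],[0,0,0]],[0.6,[0,0,0.06],[0,0,0]],[0.6,[0,0,0.04],[0,0,0]],[0.6,[0,0,0],[0,0,0]],[0.6,[0,0,0],[0,0,0]]]}}

```text
t: 42.35
tool_pos: [0.5582, 0.0248, 0.0679]
tool_rot: [-0.325, -3.125, 0.0]
contact_force: [0.2, 0.0, -0.8]
opening: 0.0648
grip_force: 46.2
```

Run:
```python
from h import *
st();delta([.558,.0243,.067],down(168.1))
```

```text
t 42.35 pos [0.5582 0.0248 0.0679] head 168.11 z [-0. -0. -1.] F [ 0.2  0.  -0.8] op 0.0648 gf 46.2
shift/0.05 [ 0.   -0.01  0.02] turn/8deg [-0. -0.  0.]
```

>>> {"fn": "play_rows", "kwargs": {"series": [[0.6,[0,0,0.04],[0,0,0]],[0.6,[0,0,0],[0,0,0]],[1,[0,0,0],[0,0,0]],[1,[0,0,0],[0,0,0]],[1,[0,0,-0.3],[0,0,0]],[1,[0,0,-1],[0,0,0]],[1,[0,0,-1],[0,0,0]],[1,[0,0,-1],[0,0,0]]]}}

```text
t: 43.35
tool_pos: [0.5581, 0.0248, 0.2338]
tool_rot: [0.325, 3.123, 0.0]
contact_force: [0.8, -0.2, 0.1]
opening: 0.0853
grip_force: 0.0
```

>>> {"fn": "play_rows", "kwargs": {"series": [[1,[0,0,-1],[0,0,0]],[1,[0,0,-1],[0,0,0]],[1,[0,0,0],[0,0,0]],[1,[0,0,0],[0,0,0]]]}}

```text
t: 43.85
tool_pos: [0.558, 0.0248, 0.3313]
tool_rot: [0.325, 3.124, 0.0]
contact_force: [-0.2, -0.6, -0.5]
opening: 0.0857
grip_force: 0.0
```

Run:
```python
from h import *
import pickle
st();w=grab("wrist");pickle.dump(w,open("w11.pkl","wb"));cv2.imwrite("pics/w11.png",w["color"]);boards(w,.086,vmin=100)
```

```text
t 43.85 pos [0.558  0.0248 0.3313] head 168.12 z [ 0.001 -0.    -1.   ] F [-0.2 -0.6 -0.5] op 0.0857 gf 0.0
board [ 0.6515 -0.1009] len 103.0 wid 13.7 ang 168.9 px [221. 303.]
board [ 0.5536 -0.301 ] len 36.2 wid 33.4 ang 84.1 px [ 12. 256.]
board [ 0.5224 -0.103 ] len 38.7 wid 12.5 ang 77.8 px [181. 185.]
board [0.5614 0.0248] len 112.3 wid 65.2 ang 168.1 px [322. 194.]
board [ 0.4328 -0.1993] len 96.8 wid 55.3 ang 96.2 px [ 55. 112.]
```

Run:
```python
from h import *
import pickle
for f in ("w10","w11"):
    w=pickle.load(open(f+".pkl","rb"));h=cv2.cvtColor(w["color"],cv2.COLOR_BGR2HSV);m=cv2.inRange(h,(4,90,40),(18,255,255))
    for c in cv2.findContours(m,0,1)[0]:
        if 200<cv2.contourArea(c)<1500:
            P=plane(w,c.reshape(-1,2),.046)[:,:2].astype(np.float32);r=cv2.minAreaRect(P*1000);g=np.array(r[0])/1000
            a=np.radians(78.1);print(f,g.round(4),np.round(r[1],1),r[2],"pan",g+.147*np.array([np.cos(a),np.sin(a)]))
```

```text
w10 [ 0.5279 -0.1182] [43.5 16.7] 78.22398376464844 pan [0.5582265  0.02564706]
w11 [ 0.5264 -0.1173] [46.1 19. ] 77.85272979736328 pan [0.55673822 0.02651556]
```

>>> {"fn": "play_rows", "kwargs": {"series": [[1,[0,0,0],[0,0,1]],[1,[0,0,0],[0,0,1]],[1,[0,0,0],[0,0,1]],[1,[0,0,0],[0,0,1]],[1,[0,0,0],[0,0,1]],[1,[0,0,0],[0,0,1]],[1,[0,0,0],[0,0,1]],[1,[0,0,0],[0,0,0.99]]]}}

```text
t: 44.9
tool_pos: [0.5573, 0.0248, 0.3284]
tool_rot: [-1.933, -2.472, 0.004]
contact_force: [0.0, -0.0, -0.5]
opening: 0.0855
grip_force: 0.0
```

>>> {"fn": "play_rows", "kwargs": {"series": [[1,[0,0,0],[0,0,1]],[1,[-0.8,0,0],[0,0,0]],[1,[-0.8,0,0],[0,0,0]],[1,[0,0,0],[0,0,0]],[1,[0,0,0],[0,0,0]],[1,[0,0,0],[0,0,0]]]}}

```text
t: 45.65
tool_pos: [0.5665, -0.0538, 0.3303]
tool_rot: [-2.096, -2.339, 0.0]
contact_force: [0.6, -0.1, -1.3]
opening: 0.0855
grip_force: 0.0
```

```bash
cat >> h.py <<'E'
def grip(w,head=78.1):
    h=cv2.cvtColor(w["color"],cv2.COLOR_BGR2HSV);m=cv2.inRange(h,(4,90,40),(18,255,255))
    for c in cv2.findContours(m,0,1)[0]:
        if 200<cv2.contourArea(c)<1500:
            P=plane(w,c.reshape(-1,2),.046)[:,:2].astype(np.float32);r=cv2.minAreaRect(P*1000);g=np.array(r[0])/1000
            a=np.radians(head);print("grip",g.round(4),np.round(r[1],1),round(r[2],1),"pan",(g+.147*np.array([np.cos(a),np.sin(a)])).round(4))
E
python3 - <<'E'
from h import *
import pickle
st();w=grab("wrist");pickle.dump(w,open("w12.pkl","wb"));cv2.imwrite("pics/w12.png",w["color"]);print("at .086");boards(w,.086,vmin=100);print("at .018");boards(w,.018,vmin=100);grip(w)
h=cv2.cvtColor(w["color"],cv2.COLOR_BGR2HSV)
c=proj(w,[[.558,.0245,.086]])[0].astype(int);print(c)
# handle bar lateral: gray bar row scan between pan and grip
E
```

```text
t 45.65 pos [ 0.5665 -0.0538  0.3303] head 96.26 z [-0.001  0.001 -1.   ] F [ 0.6 -0.1 -1.3] op 0.0855 gf 0.0
at .086
board [ 0.5759 -0.3156] len 60.3 wid 55.7 ang 85.2 px [302. 417.]
board [ 0.4487 -0.317 ] len 93.5 wid 31.5 ang 93.9 px [199. 412.]
board [ 0.445  -0.2017] len 96.2 wid 55.0 ang 96.4 px [193. 315.]
board [ 0.6632 -0.1027] len 102.4 wid 14.2 ang 168.9 px [410. 254.]
board [ 0.5301 -0.1045] len 38.3 wid 12.3 ang 78.6 px [278. 242.]
board [0.5616 0.0247] len 113.2 wid 65.2 ang 168.0 px [323. 108.]
at .018
board [ 0.5789 -0.3758] len 70.9 wid 65.5 ang 85.2 px [302. 417.]
board [ 0.4293 -0.3774] len 110.0 wid 37.0 ang 93.9 px [199. 412.]
board [ 0.425  -0.2418] len 113.2 wid 64.7 ang 96.4 px [193. 315.]
board [ 0.6816 -0.1254] len 120.4 wid 16.7 ang 168.9 px [410. 254.]
board [ 0.525  -0.1275] len 45.1 wid 14.5 ang 78.6 px [278. 242.]
board [0.5621 0.0244] len 133.1 wid 76.7 ang 168.0 px [323. 108.]
grip [ 0.5281 -0.1184] [44.6 17.2] 78.3 pan [0.5584 0.0255]
[320 109]
```

Run:
```python
from h import *
o=ctrl.get_obs()
plan(o["tool_pos"],96.26,([.425,-.242,.09],96.3),([.425,-.242,-.003],96.3),([.425,-.242,.197],96.3),([.557,.0243,.197],168.1),([.557,.0243,.085],168.1))
```

```text
turn rows -0.0 shift [-3.43 -3.23  4.81]
turn rows -0.0 shift [0.   0.   1.86]
turn rows -0.0 shift [ 0.  0. -4.]
turn rows -8.97 shift [-1.49  5.76 -0.  ]
turn rows -0.0 shift [0.   0.   2.24]
```

>>> {"fn": "play_rows", "kwargs": {"series": [[1,[-0.57,-0.54,0],[0,0,0]],[1,[-0.57,-0.54,0],[0,0,0]],[1,[-0.57,-0.54,0],[0,0,0]],[1,[-0.57,-0.54,0],[0,0,0]],[1,[-0.57,-0.54,0.8],[0,0,0]],[1,[-0.57,-0.54,0.8],[0,0,0]],[1,[0,0,0.8],[0,0,0]],[1,[0,0,0.8],[0,0,0]]]}}

```text
t: 46.7
tool_pos: [0.4241, -0.2421, 0.17]
tool_rot: [2.098, 2.337, 0.0]
contact_force: [0.0, -0.4, 0.6]
opening: 0.0853
grip_force: 0.0
```

>>> {"fn": "play_rows", "kwargs": {"series": [[1,[0,0,0.8],[0,0,0]],[1,[0,0,0.8],[0,0,0]],[1,[0,0,0],[0,0,0]],[1,[0,0,0],[0,0,0]],[1,[0,0,0],[0,0,0]],[1,[0,0,0],[0,0,0]]]}}

```text
t: 47.45
tool_pos: [0.4251, -0.2429, 0.0927]
tool_rot: [2.096, 2.336, 0.0]
contact_force: [0.3, -0.1, -0.1]
opening: 0.0856
grip_force: 0.0
```

Run:
```python
from h import *
st();w=grab("wrist");boards(w,.018,vmin=100);delta([.425,-.242,-.003],down(96.3))
```

```text
t 47.45 pos [ 0.4251 -0.2429  0.0927] head 96.2 z [ 0.002 -0.002 -1.   ] F [ 0.3 -0.1 -0.1] op 0.0856 gf 0.0
board [ 0.4206 -0.3493] len 58.1 wid 48.9 ang 93.6 px [297. 406.]
board [ 0.3841 -0.3433] len 41.9 wid 8.7 ang 92.5 px [236. 395.]
board [ 0.424  -0.2424] len 112.2 wid 64.9 ang 96.2 px [317. 247.]
board [ 0.5433 -0.1201] len 31.3 wid 6.0 ang 75.8 px [582.  51.]
shift/0.05 [0.02 0.   1.91] turn/8deg [ 0.01  0.01 -0.01]
```

>>> {"fn": "play_rows", "kwargs": {"series": [[1,[0,0,0.6],[0,0,0]],[1,[0,0,0.5],[0,0,0]],[1,[0,0,0.4],[0,0,0]],[1,[0,0,0.2],[0,0,0]],[1,[0,0,0.15],[0,0,0]],[1,[0,0,0],[0,0,0]],[1,[0,0,0],[0,0,0]],[1,[0,0,0],[0,0,0]]]}}

```text
t: 48.5
tool_pos: [0.4246, -0.2426, -0.0008]
tool_rot: [2.097, 2.337, 0.0]
contact_force: [-0.9, 0.3, -0.5]
opening: 0.0854
grip_force: 0.0
```

Run:
```python
from h import *
st();delta([.424,-.242,-.002],down(96.3))
```

```text
t 48.5 pos [ 0.4246 -0.2426 -0.0008] head 96.19 z [ 0.001 -0.001 -1.   ] F [-0.9  0.3 -0.5] op 0.0854 gf 0.0
shift/0.05 [ 0.01 -0.01  0.02] turn/8deg [ 0.01  0.01 -0.01]
```

>>> {"fn": "play_rows", "kwargs": {"series": [[0.6,[0,0,0],[0,0,0]],[0.6,[0,0,0],[0,0,0]],[0.6,[0,0,0],[0,0,0]],[0.6,[0,0,0],[0,0,0]],[0.6,[0,0,-0.3],[0,0,0]],[0.6,[0,0,-0.7],[0,0,0]],[0.6,[0,0,-1],[0,0,0]],[0.6,[0,0,-1],[0,0,0]]], "force": 40}}

```text
t: 49.5
tool_pos: [0.4235, -0.2417, 0.1497]
tool_rot: [-2.097, -2.337, -0.0]
contact_force: [-0.1, -0.9, -0.9]
opening: 0.0648
grip_force: 45.2
```

>>> {"fn": "play_rows", "kwargs": {"series": [[0.6,[0,0,-1],[0,0,-1]],[0.6,[0,0,0],[0,0,-1]],[0.6,[0,0,0],[0,0,-1]],[0.6,[0,0,0],[0,0,-1]],[0.6,[0,0,0],[0,0,-1]],[0.6,[0,0,0],[0,0,-1]],[0.6,[0,0,0],[0,0,-1]],[0.6,[0,0,0],[0,0,-1]]]}}

```text
t: 50.5
tool_pos: [0.4237, -0.2418, 0.1983]
tool_rot: [-0.533, -3.095, -0.001]
contact_force: [0.4, -0.0, -1.4]
opening: 0.0649
grip_force: 45.2
```

>>> {"fn": "play_rows", "kwargs": {"series": [[0.6,[0,0,0],[0,0,-0.99]],[0.6,[-0.21,0.82,0],[0,0,0]],[0.6,[-0.21,0.82,0],[0,0,0]],[0.6,[-0.21,0.82,0],[0,0,0]],[0.6,[-0.21,0.82,0],[0,0,0]],[0.6,[-0.21,0.82,0],[0,0,0]],[0.6,[-0.21,0.82,0],[0,0,0]],[0.6,[-0.2,0.82,0],[0,0,0]]]}}

```text
t: 51.5
tool_pos: [0.5547, 0.025, 0.1985]
tool_rot: [-0.325, -3.124, 0.0]
contact_force: [-0.1, -0.3, -0.4]
opening: 0.0648
grip_force: 45.2
```

>>> {"fn": "play_rows", "kwargs": {"series": [[0.6,[0,0,0],[0,0,0]],[0.6,[0,0,0],[0,0,0]],[0.6,[0,0,0],[0,0,0]]]}}

```text
t: 51.88
tool_pos: [0.5542, 0.0227, 0.1984]
tool_rot: [-0.327, -3.124, 0.0]
contact_force: [-0.3, 0.5, -1.3]
opening: 0.0649
grip_force: 45.3
```

Run:
```python
from h import *
st();delta([.557,.0245,.085],down(168.1))
```

```text
t 51.88 pos [0.5542 0.0227 0.1984] head 168.04 z [-0. -0. -1.] F [-0.3  0.5 -1.3] op 0.0649 gf 45.3
shift/0.05 [-0.05  0.05  2.27] turn/8deg [-0.   -0.   -0.01]
```

>>> {"fn": "play_rows", "kwargs": {"series": [[0.6,[-0.05,0.05,0.6],[0,0,0]],[0.6,[0,0,0.6],[0,0,0]],[0.6,[0,0,0.5],[0,0,0]],[0.6,[0,0,0.3],[0,0,0]],[0.6,[0,0,0.1],[0,0,0]],[0.6,[0,0,0.06],[0,0,0]],[0.6,[0,0,0],[0,0,0]],[0.6,[0,0,0],[0,0,0]]]}}

```text
t: 52.88
tool_pos: [0.5583, 0.0255, 0.0914]
tool_rot: [0.325, 3.123, 0.0]
contact_force: [-0.0, -0.1, -0.7]
opening: 0.0646
grip_force: 45.3
```

>>> {"fn": "play_rows", "kwargs": {"series": [[0.6,[0,0,0],[0,0,0]],[0.6,[0,0,0],[0,0,0]]]}}

```text
t: 53.12
tool_pos: [0.5578, 0.0256, 0.0907]
tool_rot: [0.325, 3.124, 0.0]
contact_force: [1.0, -0.3, -0.3]
opening: 0.0649
grip_force: 45.3
```

Run:
```python
from h import *
st();delta([.557,.0245,.085],down(168.1))
```

```text
t 53.12 pos [0.5578 0.0256 0.0907] head 168.12 z [ 0. -0. -1.] F [ 1.  -0.3 -0.3] op 0.0649 gf 45.3
shift/0.05 [ 0.01 -0.02  0.11] turn/8deg [0. 0. 0.]
```

>>> {"fn": "play_rows", "kwargs": {"series": [[0.6,[0.01,-0.02,0.06],[0,0,0]],[0.6,[0,0,0.06],[0,0,0]],[0.6,[0,0,0.02],[0,0,0]],[0.6,[0,0,0],[0,0,0]],[0.6,[0,0,0],[0,0,0]]]}}

```text
t: 53.75
tool_pos: [0.557, 0.0246, 0.085]
tool_rot: [-0.325, -3.124, 0.0]
contact_force: [-6.5, -0.4, 8.5]
opening: 0.0649
grip_force: 46.4
```

Run:
```python
from h import *
st()
```

```text
t 53.75 pos [0.557  0.0246 0.085 ] head 168.11 z [-0.001 -0.    -1.   ] F [-6.5 -0.4  8.5] op 0.0649 gf 46.4
```

>>> {"fn": "play_rows", "kwargs": {"series": [[1,[0,0,-0.02],[0,0,0]],[1,[0,0,0],[0,0,0]],[1,[0,0,0],[0,0,0]],[1,[0,0,-0.3],[0,0,0]],[1,[0,0,-1],[0,0,0]],[1,[0,0,-1],[0,0,0]],[1,[0,0,-1],[0,0,0]],[1,[0,0,-1],[0,0,0]]]}}

```text
t: 54.75
tool_pos: [0.5568, 0.0247, 0.3024]
tool_rot: [0.325, 3.123, 0.0]
contact_force: [0.6, -0.1, -0.1]
opening: 0.0854
grip_force: 0.0
```

>>> {"fn": "play_rows", "kwargs": {"series": [[1,[0,0,-0.6],[0,0,1]],[1,[0,0,0],[0,0,1]],[1,[0,0,0],[0,0,1]],[1,[0,0,0],[0,0,1]],[1,[0,0,0],[0,0,1]],[1,[0,0,0],[0,0,1]],[1,[0,0,0],[0,0,1]],[1,[0,0,0],[0,0,1]]]}}

```text
t: 55.75
tool_pos: [0.5569, 0.0246, 0.3307]
tool_rot: [1.937, 2.472, 0.001]
contact_force: [0.3, 0.2, 0.5]
opening: 0.0852
grip_force: 0.0
```

>>> {"fn": "play_rows", "kwargs": {"series": [[1,[0,0,0],[0,0,1]],[1,[0,0,0],[0,0,1]],[1,[0,0,0],[0,0,0.38]],[1,[-0.8,0,0],[0,0,0]],[1,[-0.8,0,0],[0,0,0]],[1,[0,0,0],[0,0,0]],[1,[0,0,0],[0,0,0]],[1,[0,0,0],[0,0,0]]]}}

```text
t: 56.75
tool_pos: [0.5502, -0.0542, 0.3298]
tool_rot: [2.313, 2.125, 0.001]
contact_force: [-0.3, 0.4, -1.0]
opening: 0.0855
grip_force: 0.0
```

Run:
```python
from h import *
import pickle
st();w=grab("wrist");pickle.dump(w,open("w13.pkl","wb"));cv2.imwrite("pics/w13.png",w["color"]);print("at .104");boards(w,.104,vmin=100);print("at .018");boards(w,.018,vmin=60);grip(w)
c=proj(w,[[.558,.0245,.1]])[0].astype(int);cv2.imwrite("pics/w13c.png",cv2.resize(w["color"][max(c[1]-100,0):c[1]+160,c[0]-175:c[0]+175],None,fx=2.2,fy=2.2,interpolation=cv2.INTER_CUBIC))
```

```text
t 56.75 pos [ 0.5502 -0.0542  0.3298] head 85.14 z [ 0.001  0.    -1.   ] F [-0.3  0.4 -1. ] op 0.0855 gf 0.0
at .104
board [ 0.5751 -0.2988] len 55.0 wid 52.7 ang 84.9 px [365. 413.]
board [ 0.4423 -0.3   ] len 92.3 wid 52.4 ang 93.7 px [241. 423.]
board [ 0.5313 -0.0984] len 36.3 wid 11.4 ang 79.0 px [304. 248.]
board [ 0.6581 -0.0968] len 97.9 wid 13.0 ang 169.0 px [438. 235.]
board [0.559  0.0248] len 113.1 wid 65.2 ang 168.1 px [322. 107.]
at .018
board [ 0.5788 -0.3848] len 111.6 wid 64.5 ang 86.0 px [361. 420.]
board [ 0.4164 -0.3711] len 124.2 wid 68.1 ang 93.4 px [242. 420.]
board [ 0.5258 -0.1281] len 46.8 wid 17.9 ang 78.0 px [305. 248.]
board [ 0.6812 -0.1266] len 123.2 wid 19.5 ang 169.2 px [437. 236.]
board [0.5592 0.0243] len 139.8 wid 81.2 ang 168.2 px [322. 107.]
grip [ 0.5283 -0.1175] [46.  17.1] 78.1 pan [0.5586 0.0263]
```

View pics/w13c.png

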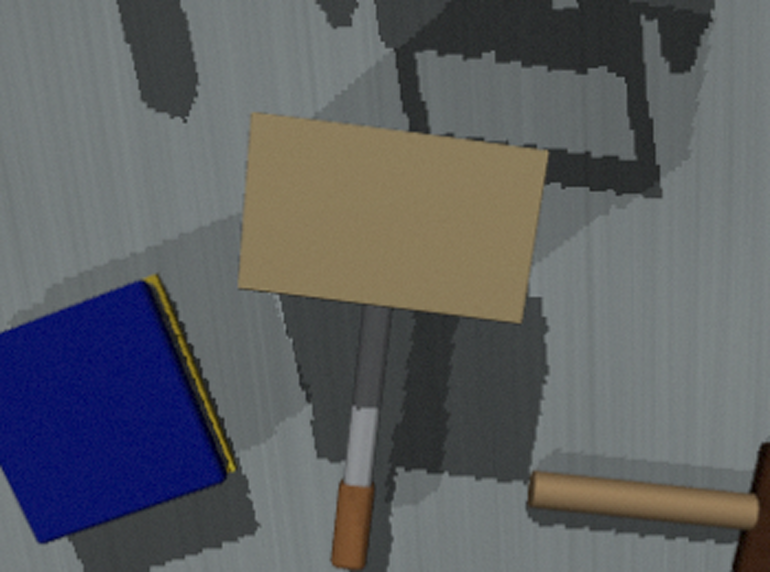

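Second board measured at (0.559,0.0248), against the pan at (0.5586,0.026), so it is well aligned; the crop shows a square, flush pile. Next is the third board.

Run:
```python
from h import *
o=ctrl.get_obs()
plan(o["tool_pos"],85.14,([.579,-.385,.13],85.14))
```

```text
turn rows -0.0 shift [-6.54  1.14  3.99]
```

>>> {"fn": "play_rows", "kwargs": {"series": [[1,[-0.73,0.13,0],[0,0,0]],[1,[-0.73,0.13,0],[0,0,0]],[1,[-0.73,0.13,0],[0,0,0]],[1,[-0.73,0.13,0],[0,0,0]],[1,[-0.73,0.13,0.5],[0,0,0]],[1,[-0.73,0.13,0.7],[0,0,0]],[1,[-0.73,0.13,0.7],[0,0,0]],[1,[-0.73,0.13,0.7],[0,0,0]]]}}

```text
t: 57.8
tool_pos: [0.5774, -0.3508, 0.1984]
tool_rot: [2.313, 2.125, 0.0]
contact_force: [0.3, -0.6, 0.4]
opening: 0.0854
grip_force: 0.0
```

>>> {"fn": "play_rows", "kwargs": {"series": [[1,[-0.7,0.1,0.7],[0,0,0]],[1,[0,0,0.7],[0,0,0]],[1,[0,0,0],[0,0,0]],[1,[0,0,0],[0,0,0]],[1,[0,0,0],[0,0,0]]]}}

```text
t: 58.42
tool_pos: [0.5802, -0.3861, 0.1324]
tool_rot: [2.311, 2.122, 0.001]
contact_force: [-0.1, -0.1, -0.2]
opening: 0.0854
grip_force: 0.0
```

Run:
```python
from h import *
st();w=grab("wrist");cv2.imwrite("pics/w14.png",w["color"])
for v in (50,65,100): print(v);boards(w,.018,vmin=v)
```

```text
t 58.42 pos [ 0.5802 -0.3861  0.1324] head 85.13 z [ 0.003 -0.003 -1.   ] F [-0.1 -0.1 -0.2] op 0.0854 gf 0.0
50
board [ 0.5773 -0.3977] len 115.4 wid 65.5 ang 85.3 px [316. 247.]
board [ 0.4157 -0.3781] len 113.5 wid 65.5 ang 93.6 px [ 72. 240.]
65
board [ 0.5773 -0.3977] len 115.4 wid 65.4 ang 85.3 px [316. 247.]
board [ 0.4156 -0.3781] len 113.5 wid 65.3 ang 93.5 px [ 71. 240.]
100
board [ 0.577  -0.3986] len 112.3 wid 64.9 ang 85.3 px [315. 248.]
board [ 0.4153 -0.3781] len 113.0 wid 64.6 ang 93.6 px [ 71. 240.]
```

>>> {"fn": "play_rows", "kwargs": {"series": [[1,[-0.24,-0.03,0.5],[0,0,0]],[1,[0,0,0.7],[0,0,0]],[1,[0,0,0.6],[0,0,0]],[1,[0,0,0.4],[0,0,0]],[1,[0,0,0.2],[0,0,0]],[1,[0,0,0.15],[0,0,0]],[1,[0,0,0],[0,0,0]],[1,[0,0,0],[0,0,0]]]}}

```text
t: 59.48
tool_pos: [0.577, -0.3981, 0.0032]
tool_rot: [2.313, 2.123, 0.0]
contact_force: [0.0, 0.6, 0.3]
opening: 0.0853
grip_force: 0.0
```

>>> {"fn": "play_rows", "kwargs": {"series": [[1,[0,0,0],[0,0,0]],[1,[0,0,0],[0,0,0]]]}}

```text
t: 59.72
tool_pos: [0.5766, -0.3978, 0.0025]
tool_rot: [2.314, 2.123, 0.0]
contact_force: [0.4, 0.6, 0.7]
opening: 0.0855
grip_force: 0.0
```

Run:
```python
from h import *
st();delta([.5773,-.398,-.002],down(85.3))
```

```text
t 59.73 pos [ 0.5766 -0.3978  0.0025] head 85.08 z [ 0.001 -0.001 -1.   ] F [0.4 0.6 0.7] op 0.0855 gf 0.0
shift/0.05 [-0.    0.01  0.09] turn/8deg [ 0.01  0.   -0.03]
```

>>> {"fn": "play_rows", "kwargs": {"series": [[1,[0,0,0.07],[0,0,0]],[0.6,[0,0,0],[0,0,0]],[0.6,[0,0,0],[0,0,0]],[0.6,[0,0,0],[0,0,0]],[0.6,[0,0,0],[0,0,0]],[0.6,[0,0,-0.3],[0,0,0]],[0.6,[0,0,-0.9],[0,0,0]],[0.6,[0,0,-1],[0,0,0]]], "force": 40}}

```text
t: 60.72
tool_pos: [0.5757, -0.3972, 0.1094]
tool_rot: [-2.314, -2.123, 0.0]
contact_force: [0.3, -0.6, 0.0]
opening: 0.0649
grip_force: 46.5
```

>>> {"fn": "play_rows", "kwargs": {"series": [[0.6,[0,0,-1],[0,0,-1]],[0.6,[0,0,-1],[0,0,-1]],[0.6,[0,0,0],[0,0,-1]],[0.6,[0,0,0],[0,0,-1]],[0.6,[0,0,0],[0,0,-1]],[0.6,[0,0,0],[0,0,-1]],[0.6,[0,0,0],[0,0,-1]],[0.6,[0,0,0],[0,0,-1]]]}}

```text
t: 61.72
tool_pos: [0.5762, -0.3975, 0.2095]
tool_rot: [0.83, 3.029, -0.0]
contact_force: [-0.5, -0.2, -1.5]
opening: 0.0649
grip_force: 46.5
```

>>> {"fn": "play_rows", "kwargs": {"series": [[0.6,[0,0,0],[0,0,-1]],[0.6,[0,0,0],[0,0,-1]],[0.6,[0,0,0],[0,0,-0.37]],[0.6,[0.23,0.91,0],[0,0,0]],[0.6,[0.23,0.91,0],[0,0,0]],[0.6,[0.23,0.91,0],[0,0,0]],[0.6,[0.23,0.91,0],[0,0,0]],[0.6,[0.23,0.91,0],[0,0,0]]]}}

```text
t: 62.72
tool_pos: [0.567, -0.1616, 0.2096]
tool_rot: [0.328, 3.123, -0.0]
contact_force: [0.4, -0.5, -0.8]
opening: 0.0647
grip_force: 46.5
```

>>> {"fn": "play_rows", "kwargs": {"series": [[0.6,[0.23,0.91,0],[0,0,0]],[0.6,[0.23,0.91,0],[0,0,0]],[0.6,[0.23,0.91,0],[0,0,0]],[0.6,[0.23,0.9,0],[0,0,0]],[0.6,[0,0,0],[0,0,0]],[0.6,[0,0,0],[0,0,0]],[0.6,[0,0,0],[0,0,0]]]}}

```text
t: 63.6
tool_pos: [0.56, 0.0229, 0.2088]
tool_rot: [0.33, 3.124, -0.0]
contact_force: [-0.4, -0.3, -1.1]
opening: 0.0649
grip_force: 46.5
```

Run:
```python
from h import *
st();delta([.5575,.0245,.103],down(168.1))
```

```text
t 63.6 pos [0.56   0.0229 0.2088] head 167.95 z [ 0. -0. -1.] F [-0.4 -0.3 -1.1] op 0.0649 gf 46.5
shift/0.05 [0.06 0.02 2.12] turn/8deg [-0.    0.   -0.02]
```

>>> {"fn": "play_rows", "kwargs": {"series": [[0.6,[0.06,0.02,0.6],[0,0,-0.02]],[0.6,[0,0,0.5],[0,0,0]],[0.6,[0,0,0.4],[0,0,0]],[0.6,[0,0,0.3],[0,0,0]],[0.6,[0,0,0.1],[0,0,0]],[0.6,[0,0,0.06],[0,0,0]],[0.6,[0,0,0],[0,0,0]],[0.6,[0,0,0],[0,0,0]]]}}

```text
t: 64.6
tool_pos: [0.5576, 0.0256, 0.1112]
tool_rot: [0.323, 3.124, 0.0]
contact_force: [0.2, -0.0, -1.4]
opening: 0.0648
grip_force: 46.5
```

>>> {"fn": "play_rows", "kwargs": {"series": [[0.6,[0,0,0],[0,0,0]],[0.6,[0,0,0],[0,0,0]]]}}

```text
t: 64.85
tool_pos: [0.5573, 0.0256, 0.1107]
tool_rot: [0.323, 3.124, -0.0]
contact_force: [0.1, 0.7, -0.1]
opening: 0.0651
grip_force: 46.5
```

Run:
```python
from h import *
st();delta([.5575,.0245,.103],down(168.1))
```

```text
t 64.85 pos [0.5573 0.0256 0.1107] head 168.2 z [ 0.001 -0.    -1.   ] F [ 0.1  0.7 -0.1] op 0.0651 gf 46.5
shift/0.05 [-0.01 -0.02  0.15] turn/8deg [0.   0.   0.01]
```

>>> {"fn": "play_rows", "kwargs": {"series": [[0.6,[0,-0.02,0.06],[0,0,0]],[0.6,[0,0,0.05],[0,0,0]],[0.6,[0,0,0.04],[0,0,0]],[0.6,[0,0,0],[0,0,0]],[0.6,[0,0,0],[0,0,0]]]}}

```text
t: 65.47
tool_pos: [0.557, 0.0246, 0.103]
tool_rot: [0.323, 3.125, 0.0]
contact_force: [-0.0, 0.2, -1.1]
opening: 0.0649
grip_force: 46.5
```

Run:
```python
from h import *
st()
```

```text
t 65.47 pos [0.557  0.0246 0.103 ] head 168.19 z [ 0.  0. -1.] F [-0.   0.2 -1.1] op 0.0649 gf 46.5
```

Not touching yet; a little lower, then release and go back.

>>> {"fn": "play_rows", "kwargs": {"series": [[0.6,[0,0,0.03],[0,0,0]],[0.6,[0,0,0],[0,0,0]],[0.6,[0,0,0],[0,0,0]]]}}

```text
t: 65.85
tool_pos: [0.5572, 0.0246, 0.1022]
tool_rot: [0.323, 3.124, -0.0]
contact_force: [-2.1, -0.1, 4.2]
opening: 0.0647
grip_force: 47.2
```

>>> {"fn": "play_rows", "kwargs": {"series": [[1,[0,0,0],[0,0,0]],[1,[0,0,0],[0,0,0]],[1,[0,0,0],[0,0,0]],[1,[0,0,-0.3],[0,0,0]],[1,[0,0,-1],[0,0,0]],[1,[0,0,-1],[0,0,0]],[1,[0,0,-1],[0,0,0]],[1,[0,0,-1],[0,0,0]]]}}

```text
t: 66.85
tool_pos: [0.5568, 0.0246, 0.3195]
tool_rot: [0.323, 3.123, 0.0]
contact_force: [0.9, -0.1, -0.2]
opening: 0.0852
grip_force: 0.0
```

>>> {"fn": "play_rows", "kwargs": {"series": [[1,[0,0,-0.3],[0,0,1]],[1,[0,0,0],[0,0,1]],[1,[0,0,0],[0,0,1]],[1,[0,0,0],[0,0,1]],[1,[0,0,0],[0,0,1]],[1,[0,0,0],[0,0,1]],[1,[0,0,0],[0,0,1]],[1,[0,0,0],[0,0,1]]]}}

```text
t: 67.85
tool_pos: [0.5569, 0.0246, 0.3328]
tool_rot: [1.935, 2.473, 0.001]
contact_force: [0.2, -0.2, 0.3]
opening: 0.0852
grip_force: 0.0
```

>>> {"fn": "play_rows", "kwargs": {"series": [[1,[0,0,0],[0,0,1]],[1,[0,0,0],[0,0,0.32]],[1,[-0.8,0,0],[0,0,0]],[1,[-0.8,0,0],[0,0,0]],[1,[0,0,0],[0,0,0]],[1,[0,0,0],[0,0,0]],[1,[0,0,0],[0,0,0]]]}}

```text
t: 68.72
tool_pos: [0.562, -0.0543, 0.3319]
tool_rot: [2.148, 2.292, 0.001]
contact_force: [-0.4, -0.7, -0.4]
opening: 0.0854
grip_force: 0.0
```

Run:
```python
from h import *
o=ctrl.get_obs();st();w=grab("wrist");cv2.imwrite("pics/w15.png",w["color"]);print("at .122");boards(w,.122,vmin=90);print(".018");boards(w,.018,vmin=60);grip(w)
plan(o["tool_pos"],93.6,([.4155,-.378,.13],93.6))
```

```text
t 68.72 pos [ 0.562  -0.0543  0.3319] head 93.7 z [ 0.001  0.    -1.   ] F [-0.4 -0.7 -0.4] op 0.0854 gf 0.0
at .122
board [ 0.4509 -0.285 ] len 86.7 wid 44.1 ang 93.6 px [207. 414.]
board [ 0.6537 -0.0912] len 93.0 wid 13.5 ang 169.0 px [417. 250.]
board [ 0.5325 -0.0926] len 35.2 wid 11.9 ang 78.3 px [284. 243.]
board [0.5605 0.0245] len 113.2 wid 65.4 ang 168.5 px [323. 107.]
.018
board [ 0.42   -0.3713] len 124.1 wid 58.1 ang 92.5 px [207. 411.]
board [ 0.6818 -0.1269] len 121.9 wid 19.5 ang 169.0 px [417. 251.]
board [ 0.5257 -0.1282] len 46.8 wid 17.9 ang 78.5 px [285. 243.]
board [0.5613 0.0239] len 146.7 wid 85.2 ang 168.6 px [323. 108.]
grip [ 0.5282 -0.1181] [45.3 17.2] 78.0 pan [0.5585 0.0258]
turn rows -0.0 shift [-6.28 -3.33  4.04]
```

>>> {"fn": "play_rows", "kwargs": {"series": [[1,[-0.7,-0.37,0],[0,0,0]],[1,[-0.7,-0.37,0],[0,0,0]],[1,[-0.7,-0.37,0],[0,0,0]],[1,[-0.7,-0.37,0],[0,0,0]],[1,[-0.7,-0.37,0.5],[0,0,0]],[1,[-0.7,-0.37,0.7],[0,0,0]],[1,[-0.7,-0.37,0.7],[0,0,0]],[1,[-0.7,-0.37,0.7],[0,0,0]]]}}

```text
t: 69.78
tool_pos: [0.4319, -0.3445, 0.2007]
tool_rot: [2.148, 2.291, 0.0]
contact_force: [0.4, -1.1, 0.2]
opening: 0.0855
grip_force: 0.0
```

>>> {"fn": "play_rows", "kwargs": {"series": [[1,[-0.68,-0.37,0.7],[0,0,0]],[1,[0,0,0.74],[0,0,0]],[1,[0,0,0],[0,0,0]],[1,[0,0,0],[0,0,0]],[1,[0,0,0],[0,0,0]]]}}

```text
t: 70.4
tool_pos: [0.4171, -0.3797, 0.132]
tool_rot: [2.146, 2.289, -0.001]
contact_force: [0.4, -0.1, 0.1]
opening: 0.0854
grip_force: 0.0
```

Run:
```python
from h import *
st();w=grab("wrist")
for v in (60,100):
  for b in boards(w,.018,vmin=v,verbose=False): 
    if b[1]>100: print(v,b); 
bs=[b for b in boards(w,.018,vmin=60,verbose=False) if b[1]>100]
for b in bs: delta([*b[0],-.002],down(b[3]))
```

```text
t 70.4 pos [ 0.4171 -0.3797  0.132 ] head 93.7 z [ 0.003 -0.003 -1.   ] F [ 0.4 -0.1  0.1] op 0.0854 gf 0.0
60 (array([ 0.4146572 , -0.37755493]), 114.06280517578125, 65.31845092773438, 93.59597134590149)
100 (array([ 0.41450723, -0.37779343]), 112.05048370361328, 64.84009552001953, 93.60994386672974)
shift/0.05 [ 0.05 -0.05  2.68] turn/8deg [0.02 0.02 0.01]
```

>>> {"fn": "play_rows", "kwargs": {"series": [[1,[0.04,-0.05,0.5],[0,0,0]],[1,[0,0,0.7],[0,0,0]],[1,[0,0,0.6],[0,0,0]],[1,[0,0,0.4],[0,0,0]],[1,[0,0,0.25],[0,0,0]],[1,[0,0,0.15],[0,0,0]],[1,[0,0,0],[0,0,0]],[1,[0,0,0],[0,0,0]]]}}

```text
t: 71.45
tool_pos: [0.4136, -0.378, 0.0004]
tool_rot: [2.149, 2.29, -0.0]
contact_force: [0.3, 0.3, -0.9]
opening: 0.0854
grip_force: 0.0
```

>>> {"fn": "play_rows", "kwargs": {"series": [[1,[0,0,0],[0,0,0]],[1,[0,0,0],[0,0,0]]]}}

```text
t: 71.7
tool_pos: [0.4133, -0.3776, -0.0001]
tool_rot: [2.149, 2.29, -0.0]
contact_force: [1.0, -0.1, 0.0]
opening: 0.0855
grip_force: 0.0
```

Run:
```python
from h import *
st();delta([.4147,-.3777,-.002],down(93.6))
plan([.4147,-.3777,.208],93.7,([.5568,.0247,.208],168.2))
```

```text
t 71.7 pos [ 4.133e-01 -3.776e-01 -1.000e-04] head 93.63 z [ 0.001 -0.001 -1.   ] F [ 1.  -0.1  0. ] op 0.0855 gf 0.0
shift/0.05 [-0.    0.03  0.04] turn/8deg [0. 0. 0.]
turn rows -9.31 shift [-1.14  8.46 -0.  ]
```

>>> {"fn": "play_rows", "kwargs": {"series": [[1,[0,0.02,0.02],[0,0,0]],[0.6,[0,0,0],[0,0,0]],[0.6,[0,0,0],[0,0,0]],[0.6,[0,0,0],[0,0,0]],[0.6,[0,0,0],[0,0,0]],[0.6,[0,0,-0.3],[0,0,0]],[0.6,[0,0,-0.9],[0,0,0]],[0.6,[0,0,-1],[0,0,0]]], "force": 40}}

```text
t: 72.7
tool_pos: [0.4133, -0.3764, 0.1092]
tool_rot: [-2.148, -2.289, -0.0]
contact_force: [0.4, -0.8, -1.4]
opening: 0.0648
grip_force: 45.7
```

>>> {"fn": "play_rows", "kwargs": {"series": [[0.6,[0,0,-1],[0,0,-1]],[0.6,[0,0,-1],[0,0,-1]],[0.6,[0,0,-0.4],[0,0,-1]],[0.6,[0,0,0],[0,0,-1]],[0.6,[0,0,0],[0,0,-1]],[0.6,[0,0,0],[0,0,-1]],[0.6,[0,0,0],[0,0,-1]],[0.6,[0,0,0],[0,0,-1]]]}}

```text
t: 73.7
tool_pos: [0.4138, -0.3769, 0.2289]
tool_rot: [-0.602, -3.083, -0.0]
contact_force: [-0.1, -0.6, -1.4]
opening: 0.0651
grip_force: 45.8
```

>>> {"fn": "play_rows", "kwargs": {"series": [[0.6,[0,0,0],[0,0,-1]],[0.6,[0,0,0],[0,0,-0.32]],[0.6,[-0.12,0.88,0],[0,0,0]],[0.6,[-0.12,0.88,0],[0,0,0]],[0.6,[-0.12,0.88,0],[0,0,0]],[0.6,[-0.12,0.88,0],[0,0,0]],[0.6,[-0.12,0.88,0],[0,0,0]],[0.6,[-0.12,0.88,0],[0,0,0]]]}}

```text
t: 74.7
tool_pos: [0.5033, -0.1247, 0.229]
tool_rot: [0.323, 3.125, -0.0]
contact_force: [0.1, -0.1, -1.2]
opening: 0.0651
grip_force: 45.8
```

>>> {"fn": "play_rows", "kwargs": {"series": [[0.6,[-0.12,0.88,0],[0,0,0]],[0.6,[-0.12,0.88,0],[0,0,0]],[0.6,[-0.12,0.88,0],[0,0,0]],[0.6,[-0.1,0.54,0],[0,0,0]],[0.6,[0,0,0],[0,0,0]],[0.6,[0,0,0],[0,0,0]],[0.6,[0,0,0],[0,0,0]]]}}

```text
t: 75.58
tool_pos: [0.5581, 0.0238, 0.2285]
tool_rot: [-0.325, -3.125, 0.0]
contact_force: [0.1, -0.1, -0.1]
opening: 0.065
grip_force: 45.8
```

Run:
```python
from h import *
st();delta([.5568,.0247,.121],down(168.2))
```

```text
t 75.58 pos [0.5581 0.0238 0.2285] head 168.12 z [-0. -0. -1.] F [ 0.1 -0.1 -0.1] op 0.065 gf 45.8
shift/0.05 [0.03 0.01 2.15] turn/8deg [-0.   -0.   -0.01]
```

>>> {"fn": "play_rows", "kwargs": {"series": [[0.6,[0.03,0,0.6],[0,0,0]],[0.6,[0,0,0.5],[0,0,0]],[0.6,[0,0,0.4],[0,0,0]],[0.6,[0,0,0.3],[0,0,0]],[0.6,[0,0,0.1],[0,0,0]],[0.6,[0,0,0.06],[0,0,0]],[0.6,[0,0,0],[0,0,0]],[0.6,[0,0,0],[0,0,0]]]}}

```text
t: 76.58
tool_pos: [0.5574, 0.0251, 0.1313]
tool_rot: [0.323, 3.124, 0.0]
contact_force: [-0.5, -0.5, -1.8]
opening: 0.0648
grip_force: 45.8
```

>>> {"fn": "play_rows", "kwargs": {"series": [[0.6,[0,0,0],[0,0,0]],[0.6,[0,0,0],[0,0,0]]]}}

```text
t: 76.82
tool_pos: [0.5571, 0.025, 0.1307]
tool_rot: [0.323, 3.124, -0.0]
contact_force: [-0.2, 0.2, -1.3]
opening: 0.0647
grip_force: 45.8
```

Run:
```python
from h import *
st();delta([.5568,.0247,.121],down(168.2))
```

```text
t 76.83 pos [0.5571 0.025  0.1307] head 168.2 z [ 0. -0. -1.] F [-0.2  0.2 -1.3] op 0.0647 gf 45.8
shift/0.05 [ 0.   -0.01  0.19] turn/8deg [ 0.  0. -0.]
```

>>> {"fn": "play_rows", "kwargs": {"series": [[0.6,[0,0,0.07],[0,0,0]],[0.6,[0,0,0.06],[0,0,0]],[0.6,[0,0,0.05],[0,0,0]],[0.6,[0,0,0],[0,0,0]],[0.6,[0,0,0],[0,0,0]],[0.6,[0,0,0.02],[0,0,0]],[0.6,[0,0,0],[0,0,0]]]}}

```text
t: 77.7
tool_pos: [0.5571, 0.025, 0.1207]
tool_rot: [0.323, 3.124, -0.0]
contact_force: [0.0, -0.1, 0.3]
opening: 0.0652
grip_force: 45.8
```

Run:
```python
from h import *
st()
```

```text
t 77.7 pos [0.5571 0.025  0.1207] head 168.2 z [ 0.001 -0.    -1.   ] F [ 0.  -0.1  0.3] op 0.0652 gf 45.8
```

Just touching. Release, retreat and check.

>>> {"fn": "play_rows", "kwargs": {"series": [[0.6,[0,0,0.02],[0,0,0]],[0.6,[0,0,0],[0,0,0]],[1,[0,0,0],[0,0,0]],[1,[0,0,0],[0,0,0]],[1,[0,0,0],[0,0,0]],[1,[0,0,-0.3],[0,0,0]],[1,[0,0,-1],[0,0,0]],[1,[0,0,-1],[0,0,0]]]}}

```text
t: 78.7
tool_pos: [0.5567, 0.025, 0.2364]
tool_rot: [-0.323, -3.125, -0.0]
contact_force: [1.2, 0.6, 0.2]
opening: 0.0853
grip_force: 0.0
```

>>> {"fn": "play_rows", "kwargs": {"series": [[1,[0,0,-1],[0,0,1]],[1,[0,0,-1],[0,0,1]],[1,[0,0,0],[0,0,1]],[1,[0,0,0],[0,0,1]],[1,[0,0,0],[0,0,1]],[1,[0,0,0],[0,0,1]],[1,[0,0,0],[0,0,1]],[1,[0,0,0],[0,0,1]]]}}

```text
t: 79.7
tool_pos: [0.5569, 0.0251, 0.3357]
tool_rot: [1.935, 2.474, 0.001]
contact_force: [-0.6, -0.3, 0.2]
opening: 0.0857
grip_force: 0.0
```

>>> {"fn": "play_rows", "kwargs": {"series": [[1,[0,0,0],[0,0,1]],[1,[0,0,0],[0,0,1]],[1,[-0.8,0,0],[0,0,0]],[1,[-0.8,0,0],[0,0,0]],[1,[0,0,0],[0,0,0]],[1,[0,0,0],[0,0,0]],[1,[0,0,0],[0,0,0]]]}}

```text
t: 80.58
tool_pos: [0.5545, -0.054, 0.3348]
tool_rot: [2.255, 2.187, 0.001]
contact_force: [0.6, -0.5, 0.8]
opening: 0.0857
grip_force: 0.0
```

Run:
```python
from h import *
st();w=grab("wrist");print(".140");boards(w,.140,vmin=90);grip(w)
b=[x for x in boards(w,.140,90,False) if x[1]>105]
# tan silhouette incl. side faces: how far lower boards stick out (projected at .14 plane)
boards(w,.140,vmin=40)
s=grab("side");hs=cv2.cvtColor(s["color"],cv2.COLOR_BGR2HSV)
print("side rod/handle px near stand",proj(s,[[.433,.281,.2],[.433,.281,.14]]).round())
m=cv2.inRange(hs,(5,90,50),(20,255,255));print(cv2.connectedComponentsWithStats(m[270:320,315:350].copy())[2][1:])
m=cv2.inRange(hs,(12,50,60),(28,190,255));P=proj(s,[[.558,.0245,.14],[.558,.0245,.07]]).round();print(P)
x,y=P[0].astype(int);n,l,q,c=cv2.connectedComponentsWithStats(m);print(q[1:][q[1:,4]>150])
```

```text
t 80.58 pos [ 0.5545 -0.054   0.3348] head 88.27 z [ 0.001  0.    -1.   ] F [ 0.6 -0.5  0.8] op 0.0857 gf 0.0
.140
board [ 0.651  -0.0857] len 84.5 wid 12.7 ang 169.0 px [432. 241.]
board [ 0.5338 -0.0868] len 33.4 wid 11.2 ang 78.2 px [297. 245.]
board [0.5601 0.025 ] len 113.2 wid 65.4 ang 168.2 px [323. 107.]
grip [ 0.5281 -0.118 ] [46.  17.2] 78.1 pan [0.5584 0.0258]
board [ 0.5345 -0.0873] len 34.2 wid 13.7 ang 78.6 px [298. 246.]
board [ 0.6487 -0.0858] len 90.6 wid 14.8 ang 169.0 px [429. 241.]
board [0.5601 0.0248] len 113.2 wid 65.8 ang 168.1 px [323. 107.]
side rod/handle px near stand [[332. 286.]
 [331. 302.]]
[[ 11  12  12  24 228]]
[[294. 222.]
 [295. 240.]]
[[ 509    0   74   37 1990]
 [ 574    0   32   36  701]
 [ 352   77  106   40 3225]
 [ 248   82   34   15  381]
 [ 499   89   78   70 2629]
 [ 244  207   73   46 1722]
 [ 325  282   13   25  260]
 [ 348  452   23   11  222]]
```

```bash
python3 -c "
from station import ctrl
print(ctrl.finish_job())"
```

```text
the job is handed in; nothing more can be done
None
```

The job is done and handed in at about 81 s: the one billet (tube 2; tube 1 was empty) is in the drawn-out pan, all four boards are piled over it within about 3 mm, the ramrod is back in its stand, and the mould was laid back to its stop.

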